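Change a field recorder over to full-depth battery packs

ROBOT

A 6-joint arm with a two-finger parallel gripper is mounted at the origin on the work surface. World frame = base frame: x ahead of the robot, y to its left, z up, the work surface at z = 0. Lengths are in m, angles in rad, forces in N, time in s.
With the tool pointing down it reaches from about 0.275 to 0.825 m from the base axis. Payload 4.9 kg.
Tool frame: the origin (TCP) lies midway between the tips of the shut fingers; the grasp point (between the pads) lies 19 mm behind it; z points along the fingers, y is the direction in which the jaws open and shut (so a half turn about z gives the same grasp; the last joint's range is limited). The gripper opens to 85 mm and grips with 20 to 120 N. Pads are 22 mm wide; open, the fingers measure 114 mm over their backs; the gripper's body (76 mm by 85 mm) begins 54 mm behind the grasp point. The pads swing forward as they close: fully open they stand 13 mm farther back than shut.
Start: joints at [-1.412, 0.326, -0.193, 1.052, 0, 1.437], TCP at [0.159, -0.527, 0.231] pointing down, gripper open.
Joint ranges: [-2.65, 2.65], [-0.97, 1.79], [-1.3, 1.35], [-1.93, 2.1], [-1.47, 1.37], [-3.14, 3.14]. Speed limits (rad/s): [2.57, 2.57, 3.14, 3.14, 3.14, 3.14].

INTERFACE

Orientations are given as a unit quaternion [w, x, y, z].
In Python, from plant import manip gives the robot as it stands.
- The arm moves only by the tool play_rows, never from a script. Its argument "plan" is a list of rows, each a list of 7 numbers: the shift along the world's x, y, z scaled (see below), then the turn, a rotation vector about the world's x, y, z scaled (see below), then the opening, from -1 (shut) to 1 (fully open), so that 0 is half open. In form: [[x, y, z, rx, ry, rz, claw], ...]. A call has 1 to 5 rows; each row shifts and turns the commanded pose from where the row before left it; what a row does not reach is not made up. The controller multiplies each number of a shift by 0.04 m and each number of a turn by 4 degrees. A row lasts 1/12 s, in which the tool goes at most 41.7 mm and 7.16 degrees, less where a joint would pass 70% of its speed; a pose out of reach is approached as far as the arm can. A call with a number of a shift or a turn outside -1 to 1 is refused whole. A call with a gripper value outside its range is refused whole. The fingers move at their own pace and stop on an object; the grip force is fixed at half the most. Time passes only in rows, so rows that do not move let the fingers close. It gives the time, the measured TCP pose, the force and the opening at its end, in the units of the state.
- manip.observe(): the state, without advancing time (a new reading comes with each control period).
- manip.capture(name): name is "scene" or "top"; returns a dict with "image" (480x640x3 uint8, red, green, blue), "fx", "fy", "cx", "cy" (pixels), "k1" (the pictures are not rectified: a ray, as slopes to the right and down, at radius r is drawn at 1 + k1 r^2 times it, then the intrinsics apply), "rvec" (rotation vector, rad) and "tvec" (3), from world to camera coordinates, as OpenCV has them. Camera axes: x right, y down, z forward; pixel columns grow to the right and rows downward; lengths in m; the calibration is good to about 2 mm. A picture is of the moment at which its call begins. There is no depth.
- manip.sign_off(): hands the job in, once; it reports no verdict.
The state is a dict: "t": time; "joints": joint angles; "joint_velocities": joint speeds; "effort": joint torques, N m; "tcp_pos": TCP position; "tcp_rot": TCP orientation; "ft_force": force on the tool from outside, world axes, zero at the start; "torque": the same for the moment, N m; "finger_gap": finger opening in m.
Only numpy, scipy, OpenCV 4.12 (cv2) and the standard library are available. Lean on these libraries where they do the work, as an engineer would, in place of code of your own. Each camera call takes 0.05 s, during which the arm holds its last target.

TASK

Change this recorder over from the old slim batteries: with the fingertips feel down to the bottom of the left battery bay, then of the right one, take out any spacer block left behind there, and seat one full-depth pack from the charging dock fully home in each bay. Then tilt the cover to hook its two tabs under the lip and lower the other edge until it lies flush. Slim packs go into the deep collection bin and every spacer block, from the bays or the mat, into the shallow tray; leave the other things on the bench where they are.

Things in the scene. Friction and masses are not known exactly. Their poses are not given: they have to be found in the camera images.
- recorder: Field recorder lying face down, fixed, grey, 150 (x) x 156 (y) x 54 mm high. Origin: middle of the battery compartment, on the table; x away from the robot, y left (yaw varies). Its back has a 4 mm deep cover recess, x -60.5 to 50.5, y -50 to 50 mm, ledge 50 mm above the table. In it open two bays 84 (x) x 42 (y) mm, 32 mm deep, floors 18 mm above the table, centres at y = +24 and -24.
- lip_edge (a point): Middle of the free edge, on the underside, of the lip over the recess's robot-side (-x) end: recorder x = -49, 57.5 mm above the table. The lip is 3 mm thick (top at 60.5 mm), 104 mm wide in y, and overhangs the ledge for 11.5 mm, from x = -49 to the end wall at -60.5; the gap under it is 7.5 mm high. The cover's tabs go in towards -x. The other recess walls rise 4 mm above the ledge.
- left_contacts: Bottom of the left (+y) battery bay, dark, with brass contacts; rigid; origin at the centre of the bay floor, 24 mm left of the recorder's centre line, axes as the recorder.
- right_contacts: The same for the right (-y) bay.
- cover_bar (a point): Cover, loose, grey, 90 g: plate x -47 to 48.5, 96 (y) x 4 mm thick, two tabs standing 11 mm out of its -x edge (tips at x = -58), and a finger bar 12 (x) x 40 (y) x 14 mm high on its middle. Point: centre of the bar, 11 mm above the plate's underside; z up. Home: x along the recorder's x, point 61 mm above the table over the recorder's origin, about 2 mm play each way, plate top flush.
- cover_tabs (a point): Midway between the tips of the cover's two tabs, 1.5 mm above the plate's underside; axes as cover_bar. The tabs are each 22 mm wide, 3 mm thick, underside level with the plate's, centred 28 mm either side in y.
- dock: Charging dock, fixed, 104 (x) x 108 (y) x 16 mm high, with two open pockets 8 mm deep (floor 8 mm above the table) holding the full-depth packs, 24 mm to either side of its centre in y. Origin: centre of its underside.
- bin: Deep battery collection bin, fixed: open box 135 (x) x 125 (y) x 60 mm high, walls and floor 4-5 mm. Origin: centre of its underside.
- tray: Shallow aluminium parts tray, fixed: 145 (x) x 115 (y) x 32 mm high, walls 3 mm (a narrow rim stands 6 mm out along its two long sides). Origin: centre of its underside.
- pack_a_mid (a point): Full-depth battery pack, one of two alike, loose in a dock pocket, black, 140 g (varies): body 80 (x) x 38 (y) x 19 mm, with a grip rib 12 (x) x 32 (y) x 12 mm high in the middle of its top; 31 mm high in all. Point: its centre, 15.5 mm up; z up. Fits either bay, either way round, 2 mm play each side; home, its top is 1 mm below the ledge.
- pack_b_mid (a point): Full-depth battery pack, the other of two alike, loose in a dock pocket, black, 140 g (varies): body 80 (x) x 38 (y) x 19 mm, with a grip rib 12 (x) x 32 (y) x 12 mm high in the middle of its top; 31 mm high in all. Point: its centre, 15.5 mm up; z up. Fits either bay, either way round, 2 mm play each side; home, its top is 1 mm below the ledge.
- slim_a_mid (a point): Old slim battery pack lying on the mat, may be absent, black, 70 g: body 80 (x) x 38 (y) x 9 mm with the same grip rib 12 (x) x 32 (y) x 12 mm high; 21 mm high in all. This point: its centre, 10.5 mm above its underside; z up.
- slim_b_mid (a point): Old slim battery pack lying on the mat, may be absent, black, 70 g: body 80 (x) x 38 (y) x 9 mm with the same grip rib 12 (x) x 32 (y) x 12 mm high; 21 mm high in all. This point: its centre, 10.5 mm above its underside; z up.
- spacer_left_mid (a point): Spacer block left at the bottom of the left bay, near its middle, may be absent; plain grey plastic block 26 (x) x 34 (y) x 10 mm high, 20 g, loose. This point: its centre; z up.
- spacer_right_mid (a point): Spacer block left at the bottom of the right bay, near its middle, may be absent; plain grey plastic block 26 (x) x 34 (y) x 10 mm high, 20 g, loose. This point: its centre; z up.
- spacer_loose_mid (a point): Spacer block lying on the mat, may be absent; plain grey plastic block 26 (x) x 34 (y) x 10 mm high, 20 g, loose. This point: its centre; z up.
- solder_reel: Reel of solder standing on end, 56 mm across, 40 mm high; a bystander. Origin: its middle, on the table.
- multimeter: Handheld multimeter lying on its back, 150 x 76 x 40 mm; a bystander. Origin: its middle, on the table.
- flux_bottle: Small bottle, 36 mm across, 75 mm high; a bystander. Origin: its middle, on the table.
- mug: White mug, 76 mm across, 85 mm high; a bystander. Origin: its middle, on the table.
- screwdriver: Screwdriver lying flat, 160 mm long; a bystander. Origin: its middle, on the table.
- brush: Flat brush lying flat, 150 mm long; a bystander. Origin: its middle, on the table.
Things that resemble listed ones, but are neither listed nor needed, are in the scene too. What is shaped like the part that bears pack_a_mid but orange is not meant.

How it is judged:
On the way, in this order (a step that is already met when the one before it is completed fails the run):
1. the fingers feel the bottom of the left bay, or a spacer lying in it ((contact force between the fingers and left_contacts above 0.5 N or (contact force between the fingers and spacer_left above 0.5 N and distance between spacer_left_mid and left_contacts below 0.045 m))).
2. the fingers feel the bottom of the right bay, or a spacer lying in it ((contact force between the fingers and right_contacts above 0.5 N or (contact force between the fingers and spacer_right above 0.5 N and distance between spacer_right_mid and right_contacts below 0.045 m))).
3. a full-depth pack sits fully home in each bay ((((horizontal distance between pack_a_mid and left_contacts below 0.006 m and z of pack_a_mid in the frame of left_contacts below 0.0185 m and angle between pack_a_mid's own z axis and vertical below 0.06 rad) and (horizontal distance between pack_b_mid and right_contacts below 0.006 m and z of pack_b_mid in the frame of right_contacts below 0.0185 m and angle between pack_b_mid's own z axis and vertical below 0.06 rad)) or ((horizontal distance between pack_a_mid and right_contacts below 0.006 m and z of pack_a_mid in the frame of right_contacts below 0.0185 m and angle between pack_a_mid's own z axis and vertical below 0.06 rad) and (horizontal distance between pack_b_mid and left_contacts below 0.006 m and z of pack_b_mid in the frame of left_contacts below 0.0185 m and angle between pack_b_mid's own z axis and vertical below 0.06 rad)))), for 0.2 s.
4. the cover, still tilted, has its tabs under the lip (x of cover_tabs in the frame of recorder below -0.0525 m and z of cover_tabs in the frame of recorder between 0.047 and 0.0575 m and y of cover_tabs in the frame of recorder between -0.008 and 0.008 m and angle between cover_bar's own z axis and vertical between 0.05 and 0.7 rad), for 0.05 s.
At the end, for the whole second after the job is handed in: A full-depth pack in each bay (within 6 mm of centre, 3 mm of the floor); cover flush, tabs under the lip (within 5 mm in plane, 2.5 mm in height, 0.035 rad); every slim pack present in the deep bin, every spacer in the shallow tray, below the rims; all at rest ((((horizontal distance between pack_a_mid and left_contacts below 0.006 m and z of pack_a_mid in the frame of left_contacts below 0.0185 m and angle between pack_a_mid's own z axis and vertical below 0.06 rad) and (horizontal distance between pack_b_mid and right_contacts below 0.006 m and z of pack_b_mid in the frame of right_contacts below 0.0185 m and angle between pack_b_mid's own z axis and vertical below 0.06 rad)) or ((horizontal distance between pack_a_mid and right_contacts below 0.006 m and z of pack_a_mid in the frame of right_contacts below 0.0185 m and angle between pack_a_mid's own z axis and vertical below 0.06 rad) and (horizontal distance between pack_b_mid and left_contacts below 0.006 m and z of pack_b_mid in the frame of left_contacts below 0.0185 m and angle between pack_b_mid's own z axis and vertical below 0.06 rad))) and x of cover_tabs in the frame of recorder below -0.0525 m and z of cover_tabs in the frame of recorder between 0.047 and 0.0575 m and y of cover_tabs in the frame of recorder between -0.008 and 0.008 m and angle between cover_bar's own z axis and vertical below 0.035 rad and z of cover_bar in the frame of recorder below 0.0635 m and x of cover_bar in the frame of recorder between -0.005 and 0.005 m and y of cover_bar in the frame of recorder between -0.005 and 0.005 m and x of slim_a_mid in the frame of bin between -0.0635 and 0.0635 m and y of slim_a_mid in the frame of bin between -0.0585 and 0.0585 m and z of each of slim_a_mid, slim_b_mid in the frame of bin below 0.055 m and x of slim_b_mid in the frame of bin between -0.0635 and 0.0635 m and y of slim_b_mid in the frame of bin between -0.0585 and 0.0585 m and x of spacer_left_mid in the frame of tray between -0.0695 and 0.0695 m and y of spacer_left_mid in the frame of tray between -0.0545 and 0.0545 m and z of each of spacer_left_mid, spacer_right_mid, spacer_loose_mid in the frame of tray below 0.03 m and x of spacer_right_mid in the frame of tray between -0.0695 and 0.0695 m and y of spacer_right_mid in the frame of tray between -0.0545 and 0.0545 m and x of spacer_loose_mid in the frame of tray between -0.0695 and 0.0695 m and y of spacer_loose_mid in the frame of tray between -0.0545 and 0.0545 m and linear speed of each of slim_a, slim_b, spacer_left, spacer_right, spacer_loose, pack_a, pack_b, cover below 0.03 m/s); the robot touches nothing.
It fails at once if a bystander (reel, multimeter, bottle, mug, screwdriver, brush) is shifted by more than 5 cm (distance of any of solder_reel, multimeter, flux_bottle, mug, screwdriver, brush from where it was at the start of the episode above 0.05 m).
It fails at once if the reel, multimeter, bottle or mug is tipped over (angle between any of solder_reel, multimeter, flux_bottle, mug's own z axis and vertical above 0.5 rad).
Of spacer_left, spacer_right, spacer_loose, slim_a, slim_b only 3 to 5 are there at a start; the rules pass over those that are not, and their reading is None.
At some moment in a run one of slim_a, slim_b, spacer_loose may be knocked a few centimetres aside while the robot is not near it.
Once in a run the grip may slacken for a moment while it holds something.
It also fails if it takes over 210 s, if anything falls off the work surface, if the arm or the gripper's body presses on something with over 40 N, if the wrist force passes 120 N, or if a joint passes its speed limit or range.

## Working session

There is one attempt and no reset: what is moved stays moved. The work goes in short steps, Python scripts to look and compute and a tool call to move; the robot and the scene stay as the last step left them, time stands still between calls to the robot, and variables do not carry over. Pictures are saved under pics/ and viewed, and the job is handed in when it is done.

Besides the shell and the picture viewer there is one more tool, called by a JSON object that holds its "name" and its "arguments". play_rows: Moves the arm, as the interface text tells. Shifts and turns lie within -1 to 1; 1 stands for 0.04 m of shift or 4 degrees of turn. Its arguments: {"type":"object","properties":{"plan":{"type":"array","items":{"type":"array","items":{"type":"number"}}}},"required":["plan"]}

```bash
ls; mkdir -p pics
cat > h.py <<'E'
import numpy as np, cv2
from plant import manip
def cap(name, fn=None):
    c=manip.capture(name)
    if fn: cv2.imwrite('pics/'+fn, cv2.cvtColor(c['image'],cv2.COLOR_RGB2BGR))
    return c
def K(c): return np.array([[c['fx'],0,c['cx']],[0,c['fy'],c['cy']],[0,0,1.]])
def D(c): return np.array([c['k1'],0,0,0.])
def ray(c,uv):
    uv=np.array(uv,float).reshape(-1,1,2)
    n=cv2.undistortPoints(uv,K(c),D(c)).reshape(-1,2)
    R,_=cv2.Rodrigues(np.array(c['rvec'],float)); t=np.array(c['tvec'],float)
    d=np.c_[n,np.ones(len(n))]@R
    return -R.T@t, d
def plane(c,uv,z):
    o,d=ray(c,uv)
    s=(z-o[2])/d[:,2]
    return o+d*s[:,None]
def proj(c,P):
    return cv2.projectPoints(np.array(P,float).reshape(-1,1,3),np.array(c['rvec'],float),np.array(c['tvec'],float),K(c),D(c))[0].reshape(-1,2)
E
python3 - <<'E'
from h import *
for n in('scene','top'):
    c=cap(n,n+'0.png'); print(n,c['fx'],c['k1'],ray(c,[[c['cx'],c['cy']]]))
print(manip.observe())
E
```

```text
pics
scene 625.0277784881642 0.0028301296084087746 (array([1.26690282, 1.16166139, 0.93396291]), array([[-0.43268932, -0.71272264, -0.55209273]]))
top 447.605472016667 -0.014771236277986467 (array([0.34697081, 0.01255465, 1.15161465]), array([[ 0.20220268, -0.01247426, -0.97926425]]))
{'t': 0.1, 'joints': array([-1.41218743e+00,  3.26857588e-01, -1.93496193e-01,  1.05199989e+00,
        6.65577736e-06,  1.43661414e+00]), 'joint_velocities': array([ 1.01500046e-03, -5.91481484e-04,  2.65479013e-03,  3.82257782e-04,
       -1.10106847e-04, -8.19528719e-05]), 'effort': array([ 9.84136168e-04, -4.44238722e+01,  2.63038623e+01,  7.91015307e-03,
       -1.02960814e-04, -1.96453072e-06]), 'tcp_pos': array([ 0.1586825 , -0.52606182,  0.2305821 ]), 'tcp_rot': array([-7.78652651e-04,  9.89302998e-01,  1.45873138e-01, -6.18229892e-06]), 'ft_force': array([ 1.04036981, -0.59109882, -0.10435037]), 'torque': array([-0.03707283,  0.0362541 ,  0.01062418]), 'finger_gap': 0.08521474393642998}
```

View pics/scene0.png

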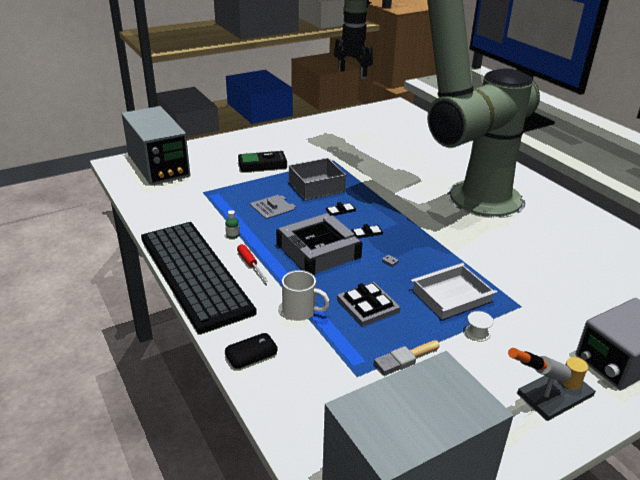

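View pics/top0.png

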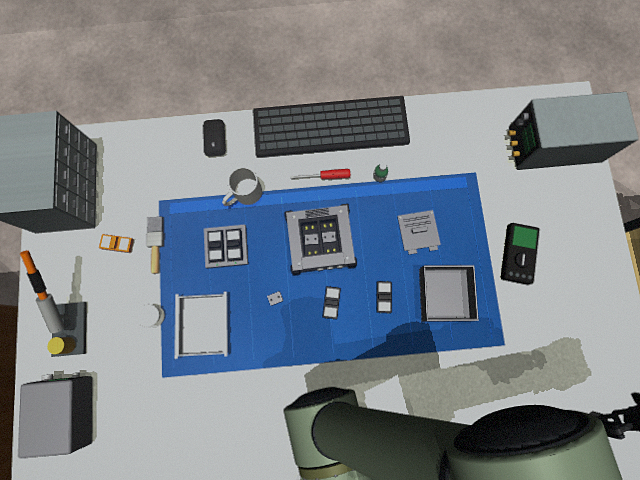

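Run:
```python
from h import *
i=cv2.imread('pics/top0.png')
cv2.imwrite('pics/z1.png',cv2.resize(i[190:370,160:360],None,fx=4,fy=4,interpolation=cv2.INTER_CUBIC)[:600,:800])
cv2.imwrite('pics/z2.png',cv2.resize(i[190:330,310:490],None,fx=4,fy=4,interpolation=cv2.INTER_CUBIC))
i=cv2.imread('pics/scene0.png')
cv2.imwrite('pics/z3.png',cv2.resize(i[150:350,230:430],None,fx=3,fy=3,interpolation=cv2.INTER_CUBIC))
```

```text
(no output)
```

View pics/z1.png

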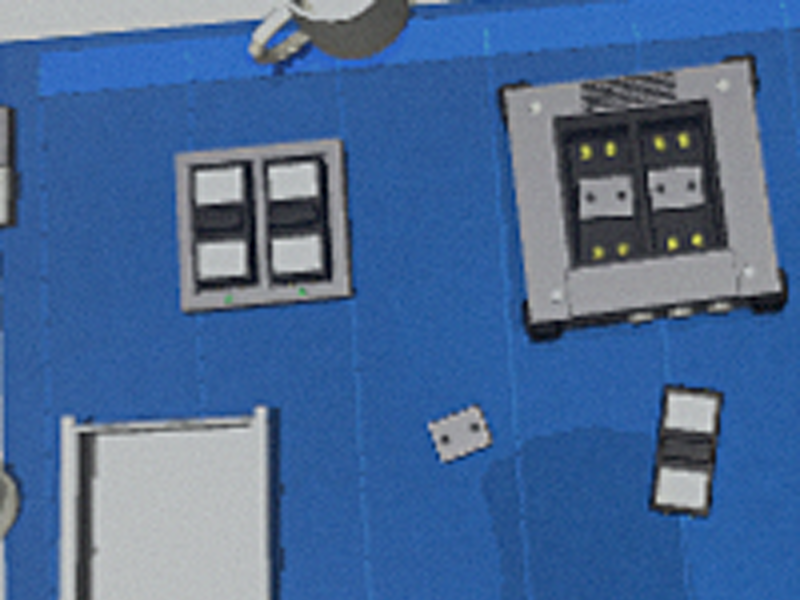

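View pics/z2.png

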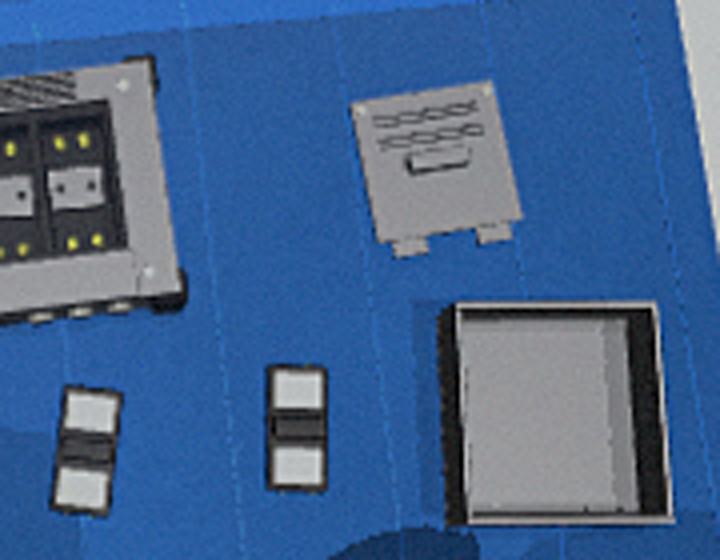

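View pics/z3.png

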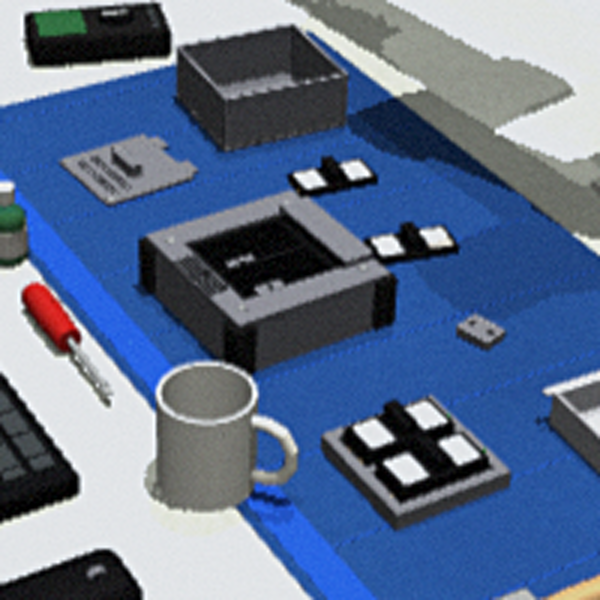

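```bash
cat > meas.py <<'E'
from h import *
def rect(c,m,roi,z):
    x0,y0,x1,y1=roi
    mm=np.zeros(m.shape,np.uint8); mm[y0:y1,x0:x1]=m[y0:y1,x0:x1]
    cs,_=cv2.findContours(mm,cv2.RETR_EXTERNAL,cv2.CHAIN_APPROX_NONE)
    k=max(cs,key=cv2.contourArea)
    P=plane(c,k.reshape(-1,2).astype(float),z)[:,:2]
    (cx,cy),(w,h),a=cv2.minAreaRect((P*1000).astype(np.float32))
    print('  rect mm c=(%.1f,%.1f) size %.1f x %.1f ang %.1f area %d'%(cx,cy,w,h,a,cv2.contourArea(k)))
    return k
E
python3 - <<'E'
from meas import *
c=cap('top'); im=c['image']; hsv=cv2.cvtColor(im,cv2.COLOR_RGB2HSV)
H,S,V=cv2.split(hsv)
nb=((S<110)).astype(np.uint8)   # not blue
grey=((S<90)&(V>90)).astype(np.uint8)
dark=((V<75)&(S<110)).astype(np.uint8)
print('rec grey'); rect(c,nb,(275,195,365,285),.054)
print('rec dark'); rect(c,dark,(295,212,346,262),.050)
print('dock'); rect(c,nb,(198,220,255,275),.016)
print('slim1'); rect(c,nb,(315,282,350,325),.009)
print('slim2'); rect(c,nb,(370,275,400,318),.009)
print('spacer'); rect(c,nb,(262,288,290,310),.010)
print('cover'); rect(c,grey,(392,205,447,256),.004)
print('tray'); rect(c,nb,(170,288,235,362),.032)
print('bin'); rect(c,nb,(412,258,485,326),.060)
s=cv2.resize(im,None,fx=1,fy=1)
print(im[225,300],im[245,310],im[238,309],im[250,405],im[300,275],V[228,304:345])
E
```

```text
rec grey
  rect mm c=(584.8,7.0) size 163.0 x 162.2 ang 2.0 area 3759
rec dark
  rect mm c=(594.9,7.0) size 99.2 x 98.2 ang 1.6 area 1344
dock
  rect mm c=(596.4,253.0) size 106.0 x 111.1 ang 0.2 area 1629
slim1
  rect mm c=(426.0,-6.6) size 36.3 x 80.6 ang 78.0 area 403
slim2
  rect mm c=(427.8,-141.7) size 35.8 x 81.0 ang 83.4 area 423
spacer
  rect mm c=(450.4,135.3) size 26.6 x 34.9 ang 16.7 area 125
cover
  rect mm c=(589.0,-253.7) size 107.0 x 96.7 ang 4.2 area 1307
tray
  rect mm c=(400.8,319.7) size 130.5 x 158.4 ang 87.3 area 3140
bin
  rect mm c=(421.0,-290.9) size 137.9 x 133.7 ang 84.7 area 3017
[42 42 51] [54 52 61] [155 154 160] [117 114 125] [159 160 164] [ 62  98 194 140  64  59  65  85 186 111  63  60  60  48  61  70  45  61
  63  64  61  66  59  57  62  59  62  66  61  60  57  59  46  51  46 153
 159 157 154 149 154]
```

```bash
cat >> meas.py <<'E'
def edge(c,a,b,z,hw=4,n=25,trim=.12,pol=None):
    """refine straight edge near pixel segment a-b; returns two world pts on plane z"""
    g=cv2.GaussianBlur(cv2.cvtColor(c['image'],cv2.COLOR_RGB2GRAY),(0,0),.7).astype(np.float32)
    a=np.array(a,float);b=np.array(b,float);d=(b-a)/np.linalg.norm(b-a);nn=np.array([-d[1],d[0]])
    ts=np.linspace(trim,1-trim,n);s=np.arange(-hw,hw+.01,.25);pts=[]
    for t in ts:
        p=a+(b-a)*t+s[:,None]*nn
        v=cv2.remap(g,p[:,0].astype(np.float32),p[:,1].astype(np.float32),cv2.INTER_LINEAR).ravel()
        gr=np.gradient(v); 
        if pol: gr=gr*pol
        else: gr=abs(gr)
        w=np.clip(gr,0,None); k=w.argmax(); lo,hi=max(0,k-4),k+5
        pts.append(p[lo:hi].T@w[lo:hi]/max(w[lo:hi].sum(),1e-6))
    pts=np.array(pts,np.float32)
    for _ in range(3):
        vx,vy,x0,y0=cv2.fitLine(pts,cv2.DIST_HUBER,0,.01,.01).ravel()
        r=abs((pts-[x0,y0])@[-vy,vx]); pts=pts[r<max(.4,2*np.median(r))]
    q=[]
    for e in(a,b):
        q.append(np.array([x0,y0])+((e-[x0,y0])@[vx,vy])*np.array([vx,vy]))
    return plane(c,q,z)[:,:2],len(pts),np.median(r)
def ang(P): d=P[1]-P[0]; return np.degrees(np.arctan2(d[1],d[0]))
E
python3 - <<'E'
from meas import *
c=cap('top')
Z=lambda p,o:(np.array(p)+.5)/4-.5+np.array(o)
o1=(160,190);o2=(310,190)
def E(nm,a,b,o,z):
    P,n,r=edge(c,Z(a,o),Z(b,o),z); print(nm,np.round(P*1000,1).tolist(),'ang %.2f'%ang(P),n,'%.2f'%r); return P
E('rec left inner',(575,268),(557,118),o1,.054)
E('rec right inner',(730,250),(710,100),o1,.054)
E('rec far inner',(710,100),(557,118),o1,.054)
E('rec lip',(730,250),(575,268),o1,.0605)
E('rec left outer',(530,310),(506,100),o1,.054)
E('rec right outer',(779,275),(752,75),o1,.054)
E('rec far outer',(745,62),(510,88),o1,.054)
print('cover')
E('L',(377,242),(352,103),o2,.004)
E('R',(522,217),(494,82),o2,.004)
E('far',(494,82),(352,103),o2,.004)
E('tabtip1',(427,250),(395,256),o2,.003)
E('tabtip2',(511,237),(480,243),o2,.003)
print('dock')
E('L',(183,312),(177,155),o1,.016)
E('R',(353,296),(342,140),o1,.016)
E('far',(342,140),(177,155),o1,.016)
E('near',(353,296),(183,312),o1,.016)
E
python3 - <<'E'
from meas import *
c=cap('top');i=cv2.cvtColor(c['image'],cv2.COLOR_RGB2BGR)
cv2.imwrite('pics/z4.png',cv2.resize(i[215:280,195:260],None,fx=9,fy=9,interpolation=cv2.INTER_CUBIC))
cv2.imwrite('pics/z5.png',cv2.resize(i[270:330,310:400],None,fx=8,fy=8,interpolation=cv2.INTER_CUBIC))
E
```

```text
rec left inner [[541.9, 55.5], [638.9, 59.1]] ang 2.09 16 0.06
rec right inner [[544.4, -44.2], [641.7, -41.0]] ang 1.87 25 0.14
rec far inner [[642.8, -41.7], [639.4, 55.8]] ang 92.01 23 0.18
rec lip [[543.9, -44.4], [540.4, 52.1]] ang 92.08 23 0.09
rec left outer [[518.2, 83.3], [653.8, 87.6]] ang 1.82 25 0.10
rec right outer [[525.9, -73.1], [655.6, -68.2]] ang 2.18 23 0.09
rec far outer [[666.0, -66.3], [660.5, 84.0]] ang 92.06 11 0.12
cover
L [[543.9, -209.2], [638.3, -203.1]] ang 3.70 25 0.09
R [[551.6, -304.8], [643.8, -298.3]] ang 4.05 25 0.12
far [[645.7, -299.3], [638.7, -203.6]] ang 94.20 23 0.08
tabtip1 [[535.2, -240.2], [533.1, -218.9]] ang 95.64 25 0.15
tabtip2 [[538.4, -295.8], [538.2, -275.2]] ang 90.57 24 0.06
dock
L [[543.1, 298.2], [647.2, 300.9]] ang 1.50 16 0.19
R [[543.7, 197.6], [646.4, 209.9]] ang 6.81 12 0.28
far [[640.9, 198.4], [640.2, 306.4]] ang 90.42 15 0.17
near [[545.1, 197.3], [544.9, 306.9]] ang 90.09 18 0.08
```

View pics/z4.png

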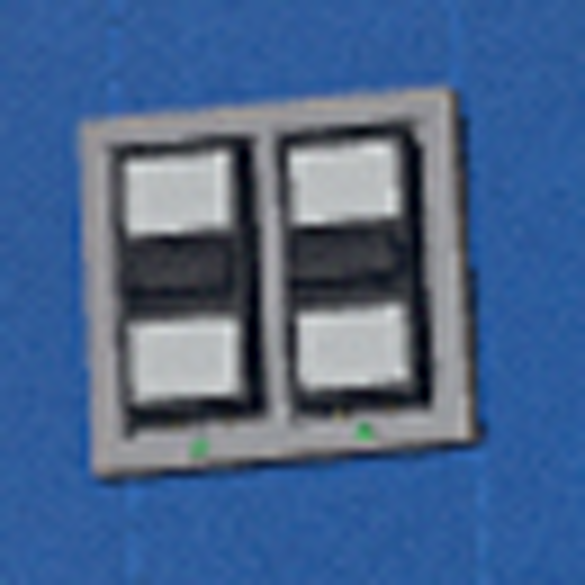

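View pics/z5.png

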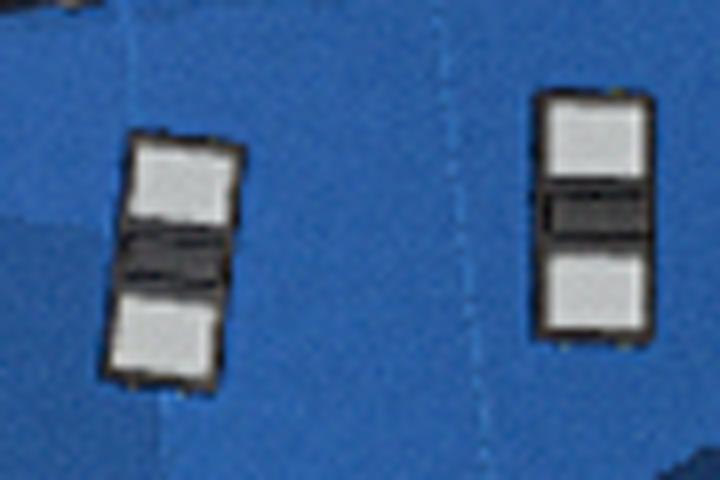

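```bash
cat > labels.py <<'E'
from meas import *
def labels(c):
    im=c['image']; hsv=cv2.cvtColor(im,cv2.COLOR_RGB2HSV);H,S,V=cv2.split(hsv)
    m=((V>170)&(S<60)).astype(np.uint8)
    n,l,st,ct=cv2.connectedComponentsWithStats(m)
    out=[]
    for i in range(1,n):
        if 60<st[i,4]<320 and 200<ct[i,0]<480 and 200<ct[i,1]<330: out.append((ct[i],st[i,4],st[i,:4]))
    return m,l,out
E
python3 - <<'E'
from labels import *
c=cap('top'); m,l,o=labels(c)
for x in o: print(np.round(x[0],1),x[1],x[2], np.round(plane(c,[x[0]],.027)*1000,1),np.round(plane(c,[x[0]],.009)*1000,1))
# union rects
def U(pts,z):
    cnt=[]
    for p in pts:
        k=l[int(round(p[1])),int(round(p[0]))]
        cs,_=cv2.findContours((l==k).astype(np.uint8),cv2.RETR_EXTERNAL,cv2.CHAIN_APPROX_NONE);cnt.append(max(cs,key=len).reshape(-1,2))
    P=plane(c,np.vstack(cnt).astype(float),z)[:,:2]*1000
    return cv2.minAreaRect(P.astype(np.float32))
ps=[x[0] for x in o]
for a in range(len(ps)):
    for b in range(a+1,len(ps)):
        if 12<np.linalg.norm(ps[a]-ps[b])<30 and abs(ps[a][0]-ps[b][0])<8:
            z=.027 if ps[a][0]<260 else .009
            print(U([ps[a],ps[b]],z), np.round(plane(c,[(ps[a]+ps[b])/2],z)*1000,1), ang(plane(c,sorted([ps[a],ps[b]],key=lambda q:-q[1]),z)[:,:2]))
s=manip.capture('scene')
for nm,P in dict(rec=(.5908,.0073,.05),).items(): pass
R=np.radians(2.0)
def rec(x,y,z): return [.5908+x*np.cos(R)-y*np.sin(R),.0073+x*np.sin(R)+y*np.cos(R),z]
pts=[rec(-.049,-.052,.0605),rec(-.049,.052,.0605),rec(.0505,.05,.054),rec(.0505,-.05,.054)]
uv=proj(s,pts); print(uv)
i=cv2.cvtColor(s['image'],cv2.COLOR_RGB2BGR); i=i[200:280,260:380]; i=cv2.resize(i,None,fx=6,fy=6,interpolation=cv2.INTER_CUBIC)
for u in uv: cv2.circle(i,tuple(int(v) for v in ((u-[260,200]+.5)*6)),3,(0,0,255),-1)
cv2.imwrite('pics/z6.png',i)
E
```

```text
[232.8 234.9] 86 [227 231  12   9] [[620.2 229.9  27. ]] [[624.6 233.4   9. ]]
[214.  236.1] 84 [209 232  11   9] [[621.4 278.6  27. ]] [[625.8 282.9   9. ]]
[233.5 253.2] 90 [228 249  12   9] [[572.1 230.6  27. ]] [[575.7 234.1   9. ]]
[215.  254.5] 86 [210 251  11   8] [[573.1 278.1  27. ]] [[576.7 282.3   9. ]]
[383.9 287.4] 91 [379 283  11   9] [[ 450.1 -141.6   27. ]] [[ 451.7 -144.1    9. ]]
[332.2 292.7] 93 [327 289  12   9] [[448.6 -11.2  27. ]] [[450.2 -11.6   9. ]]
[383.9 306.2] 94 [379 302  11   9] [[ 403.3 -136.2   27. ]] [[ 404.2 -138.6    9. ]]
[329.9 311.7] 94 [324 307  13  10] [[402.3  -1.   27. ]] [[403.2  -1.3   9. ]]
((596.0655517578125, 230.5280303955078), (28.486770629882812, 68.34930419921875), 89.9354248046875) [[596.  230.3  27. ]] -0.7477360816463002
((597.1712646484375, 278.3326110839844), (68.35720825195312, 26.661231994628906), 0.4214913845062256) [[597.2 278.3  27. ]] 0.692072334304115
((428.5145568847656, -141.76295471191406), (25.5493106842041, 68.55261993408203), 83.358642578125) [[ 427.9 -141.3    9. ]] -6.649763642134889
((426.7390441894531, -6.522624969482422), (28.738391876220703, 68.5341567993164), 77.84564971923828) [[426.6  -6.4   9. ]] -12.407281604254743
[[322.79269979 217.6706955 ]
 [344.62240974 236.41083906]
 [310.58964966 249.44579587]
 [290.50683471 230.37909077]]
```

View pics/z6.png

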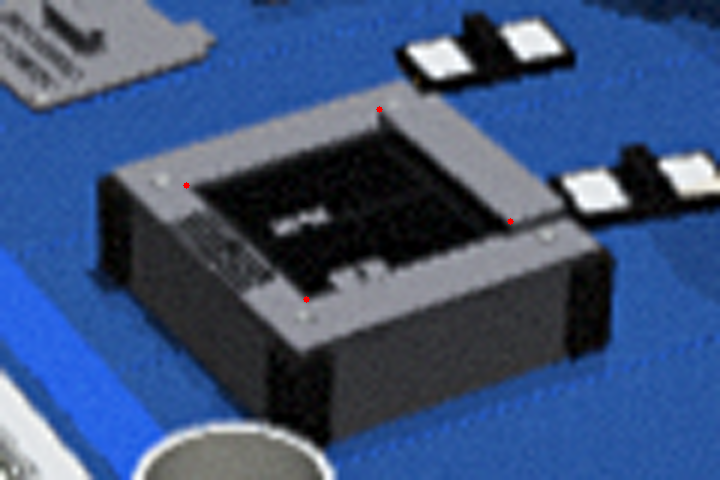

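```bash
cat > go.py <<'E'
from h import *
import sys
from scipy.spatial.transform import Rotation as Ro
def st():
    s=manip.observe(); q=s['tcp_rot']; R=Ro.from_quat([q[1],q[2],q[3],q[0]]).as_matrix()
    print('t %.2f tcp %s jaw %.1f gap %.1f F %s j %s zax %s'%(s['t'],np.round(s['tcp_pos']*1000,1),np.degrees(np.arctan2(R[1,1],R[0,1])),s['finger_gap']*1000,np.round(s['ft_force'],1),np.round(s['joints'],2),np.round(R[:,2],3)))
    return s,R
def to(x,y,z,jaw=None):
    s,R=st(); d=(np.array([x,y,z])/1000-s['tcp_pos'])/.04
    print('units shift',np.round(d,2),'rows>=',int(np.ceil(abs(d).max())))
    if jaw is not None:
        j=np.degrees(np.arctan2(R[1,1],R[0,1])); a=(jaw-j+90)%180-90
        print('rz units %.2f (deg %.1f)'%(a/4,a))
if __name__=='__main__':
    a=[float(v) for v in sys.argv[1:]]
    to(*a) if a else st()
E
python3 - <<'E'
from meas import *
c=cap('top'); im=c['image'];hsv=cv2.cvtColor(im,cv2.COLOR_RGB2HSV);H,S,V=cv2.split(hsv)
m=((V>110)&(S<60)).astype(np.uint8)
for roi in((301,230,321,247),(320,228,339,246)):
    rect(c,m,roi,.028)
c0=np.array([590.8,7.3]);
E
python3 go.py 591 31 110 2
```

```text
rect mm c=(590.6,30.0) size 30.9 x 26.1 ang 85.3 area 103
  rect mm c=(593.0,-15.3) size 33.4 x 23.7 ang 84.7 area 100
t 0.40 tcp [ 158.7 -526.5  231.2] jaw -73.2 gap 85.6 F [ 0.7 -0.6 -0.7] j [-1.41  0.33 -0.19  1.05 -0.    1.44] zax [-0.  0. -1.]
units shift [10.81 13.94 -3.03] rows>= 14
rz units 18.81 (deg 75.2)
```

{"name": "play_rows", "arguments": {"plan": [[0.54,0.7,0,0,0,0.94,0],[0.54,0.7,0,0,0,0.94,0],[0.54,0.7,0,0,0,0.94,0],[0.54,0.7,0,0,0,0.94,0],[0.54,0.7,0,0,0,0.94,0]]}}

```text
t: 0.82
tcp_pos: [0.2674, -0.3853, 0.2313]
tcp_rot: [0.0, 0.952, 0.307, 0.0]
ft_force: [1.0, -0.8, 0.6]
finger_gap: 0.0424
```

{"name": "play_rows", "arguments": {"plan": [[0.54,0.7,0,0,0,0.94,0],[0.54,0.7,0,0,0,0.94,0],[0.54,0.7,0,0,0,0.94,0],[0.54,0.7,0,0,0,0.94,0],[0.54,0.7,0,0,0,0.94,0]]}}

```text
t: 1.23
tcp_pos: [0.3756, -0.2452, 0.2315]
tcp_rot: [0.0, 0.889, 0.458, 0.0]
ft_force: [0.3, -0.0, -0.2]
finger_gap: 0.0424
```

{"name": "play_rows", "arguments": {"plan": [[0.54,0.7,0,0,0,0.94,0],[0.54,0.7,0,0,0,0.94,0],[0.54,0.7,0,0,0,0.94,0],[0.54,0.7,0,0,0,0.94,0],[0.54,0.7,0,0,0,0.94,0]]}}

```text
t: 1.65
tcp_pos: [0.4837, -0.105, 0.2315]
tcp_rot: [0.0, 0.802, 0.597, 0.0]
ft_force: [0.4, -1.0, 0.1]
finger_gap: 0.0427
```

{"name": "play_rows", "arguments": {"plan": [[0.54,0.7,0,0,0,0.94,0],[0.54,0.7,0,0,0,0.94,0],[0.54,0.7,0,0,0,0.94,0],[0.54,0.7,0,0,0,0.94,0],[0.54,0.7,0,0,0,0.94,0]]}}

```text
t: 2.07
tcp_pos: [0.5916, 0.0351, 0.2313]
tcp_rot: [0.0, 0.694, 0.72, 0.0]
ft_force: [0.8, -0.5, 0.3]
finger_gap: 0.0424
```

```bash
python3 go.py 591 31 110 2; python3 -c "
from h import *
cap('top','t1.png');cap('scene','s1.png')"
```

```text
t 2.07 tcp [591.6  35.1 231.3] jaw 2.2 gap 42.4 F [ 0.8 -0.5  0.3] j [-0.07  0.41 -0.08  1.09 -0.    1.47] zax [ 0. -0. -1.]
units shift [-0.01 -0.1  -3.03] rows>= 4
rz units -0.04 (deg -0.2)
```

View pics/t1.png

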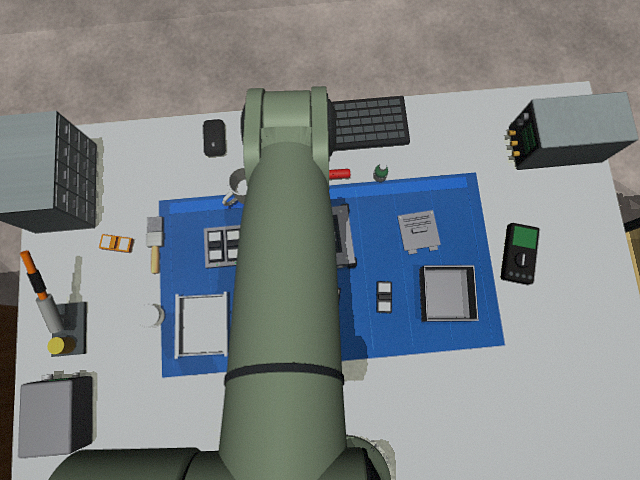

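{"name": "play_rows", "arguments": {"plan": [[-0.03,-0.1,-0.95,0,0,-0.04,0],[0,0,-0.95,0,0,0,0],[0,0,-0.95,0,0,0,0],[0,0,-0.9,0,0,0,0],[0,0,-0.5,0,0,0,0]]}}

```text
t: 2.58
tcp_pos: [0.5865, 0.029, 0.0573]
tcp_rot: [-0.002, 0.696, 0.718, -0.002]
ft_force: [-1.2, 0.4, -0.5]
finger_gap: 0.0425
```

```bash
python3 go.py 590.5 31 14 2; python3 -c "
from h import *
c=cap('scene')
i=cv2.cvtColor(c['image'],cv2.COLOR_RGB2BGR)
cv2.imwrite('pics/s2.png',cv2.resize(i[140:300,240:400],None,fx=3.7,fy=3.7,interpolation=cv2.INTER_CUBIC))"
```

```text
t 2.58 tcp [586.5  29.   57.3] jaw 1.8 gap 42.5 F [-1.2  0.4 -0.5] j [-0.08  0.56 -0.31  0.71 -0.    1.46] zax [-0.005  0.    -1.   ]
units shift [ 0.1   0.05 -1.08] rows>= 2
rz units 0.06 (deg 0.2)
```

View pics/s2.png

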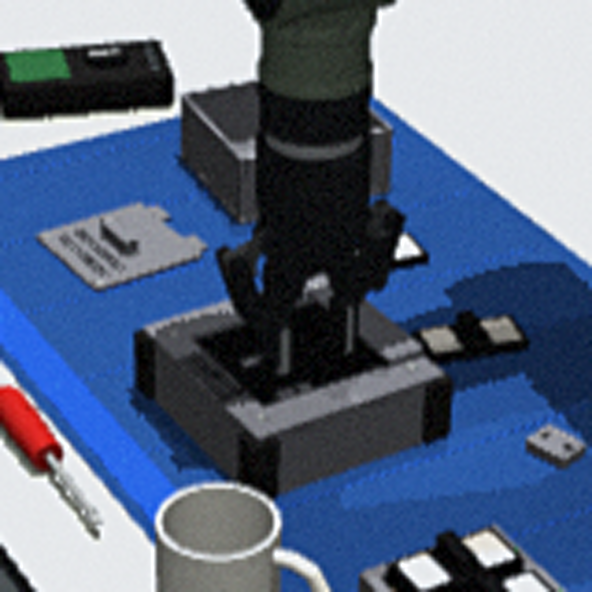

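{"name": "play_rows", "arguments": {"plan": [[0,0,0,0,0,0,0],[0,0,0,0,0,0,0]]}}

```text
t: 2.8
tcp_pos: [0.59, 0.029, 0.0622]
tcp_rot: [0.0, 0.696, 0.718, 0.0]
ft_force: [0.3, 0.1, 0.2]
finger_gap: 0.0428
```

{"name": "play_rows", "arguments": {"plan": [[0,0.05,-0.3,0,0,0,0],[0,0,-0.3,0,0,0,0],[0,0,-0.25,0,0,0,0],[0,0,0,0,0,0,0]]}}

```text
t: 3.13
tcp_pos: [0.5897, 0.0312, 0.0274]
tcp_rot: [0.0, 0.696, 0.718, 0.0]
ft_force: [0.1, 0.8, 0.0]
finger_gap: 0.0428
```

{"name": "play_rows", "arguments": {"plan": [[0,0,-0.08,0,0,0,0],[0,0,-0.05,0,0,0,0],[0,0,0,0,0,0,0]]}}

```text
t: 3.38
tcp_pos: [0.59, 0.0313, 0.0226]
tcp_rot: [0.0, 0.696, 0.718, 0.0]
ft_force: [0.1, -0.1, -0.3]
finger_gap: 0.0424
```

{"name": "play_rows", "arguments": {"plan": [[0,0,-0.05,0,0,0,0],[0,0,-0.05,0,0,0,0],[0,0,0,0,0,0,0]]}}

```text
t: 3.63
tcp_pos: [0.5894, 0.0314, 0.0179]
tcp_rot: [-0.0, 0.696, 0.718, -0.0]
ft_force: [0.1, 0.2, 0.2]
finger_gap: 0.0426
```

{"name": "play_rows", "arguments": {"plan": [[0,0,-0.04,0,0,0,0],[0,0,-0.02,0,0,0,0],[0,0,0,0,0,0,0]]}}

```text
t: 3.88
tcp_pos: [0.5897, 0.0314, 0.0162]
tcp_rot: [0.0, 0.696, 0.718, 0.0]
ft_force: [-1.5, -0.1, 3.5]
finger_gap: 0.0428
```

{"name": "play_rows", "arguments": {"plan": [[0,0,0.08,0,0,0,0],[0,0,0,0,0,0,-0.4],[0,0,0,0,0,0,-1],[0,0,0,0,0,0,-1],[0,0,0,0,0,0,-1]]}}

```text
t: 4.3
tcp_pos: [0.5902, 0.0314, 0.0196]
tcp_rot: [0.0, 0.696, 0.718, 0.0]
ft_force: [-1.1, -0.8, 5.1]
finger_gap: 0.0241
```

{"name": "play_rows", "arguments": {"plan": [[0,0,0,0,0,0,-1],[0,0,0.3,0,0,0,-1],[0,0,0.5,0,0,0,-1],[0,0,0.8,0,0,0,-1],[0,0,0.9,0,0,0,-1]]}}

```text
t: 4.72
tcp_pos: [0.5878, 0.0315, 0.1189]
tcp_rot: [-0.002, 0.696, 0.718, -0.001]
ft_force: [0.4, 0.1, -0.7]
finger_gap: 0.0241
```

```bash
python3 go.py 590.5 31 14 2; python3 -c "
from h import *
c=cap('scene')
i=cv2.cvtColor(c['image'],cv2.COLOR_RGB2BGR)
cv2.imwrite('pics/s3.png',cv2.resize(i[100:300,220:420],None,fx=3,fy=3,interpolation=cv2.INTER_CUBIC))"
```

```text
t 4.72 tcp [587.8  31.5 118.9] jaw 1.8 gap 24.1 F [ 0.4  0.1 -0.7] j [-0.07  0.49 -0.24  0.84  0.    1.47] zax [-0.004  0.    -1.   ]
units shift [ 0.07 -0.01 -2.62] rows>= 3
rz units 0.05 (deg 0.2)
```

View pics/s3.png

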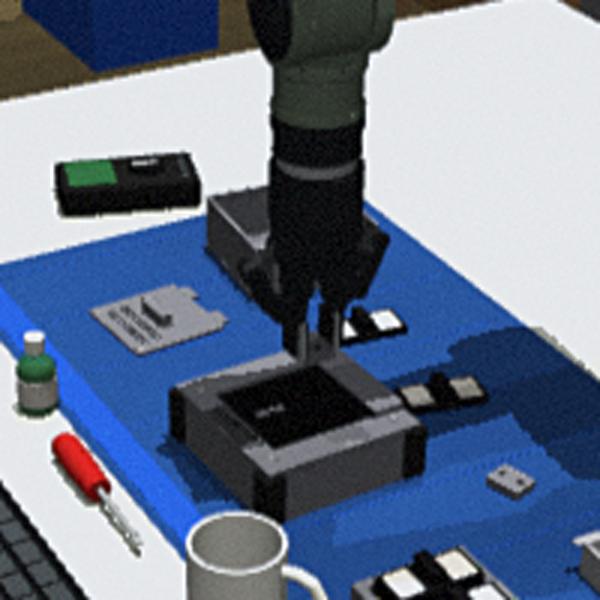

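{"name": "play_rows", "arguments": {"plan": [[-0.45,0.8,0.1,0,0,0,-1],[-0.45,0.8,0,0,0,0,-1],[-0.45,0.8,0,0,0,0,-1],[-0.45,0.8,0,0,0,0,-1],[-0.45,0.8,0,0,0,0,-1]]}}

```text
t: 5.18
tcp_pos: [0.4987, 0.1926, 0.1235]
tcp_rot: [0.0, 0.696, 0.718, 0.0]
ft_force: [0.5, 0.3, -0.1]
finger_gap: 0.0236
```

{"name": "play_rows", "arguments": {"plan": [[-0.45,0.8,0,0,0,0,-1],[-0.45,0.8,0,0,0,0,-1],[-0.45,0.8,0,0,0,0,-1],[-0.45,0.8,0,0,0,0,-1],[-0.45,0.7,0,0,0,0,-1]]}}

```text
t: 5.6
tcp_pos: [0.4086, 0.3493, 0.1235]
tcp_rot: [-0.0, 0.696, 0.718, 0.001]
ft_force: [-0.2, 0.6, -0.4]
finger_gap: 0.0239
```

```bash
python3 go.py 400 350 14 2; python3 -c "
from meas import *
c=cap('top','t2.png')
Z=lambda p:(np.array(p)+.5)/4-.5+np.array((160,190))
import cv2
i=cv2.imread('pics/t2.png');cv2.imwrite('pics/t2z.png',cv2.resize(i[280:370,150:280],None,fx=6,fy=6,interpolation=cv2.INTER_CUBIC))"
```

```text
t 5.60 tcp [408.6 349.3 123.5] jaw 1.8 gap 23.9 F [-0.2  0.6 -0.4] j [ 0.57  0.4  -0.38  0.79  0.    2.11] zax [ 0.001  0.001 -1.   ]
units shift [-0.21  0.02 -2.74] rows>= 3
rz units 0.04 (deg 0.2)
```

View pics/t2z.png

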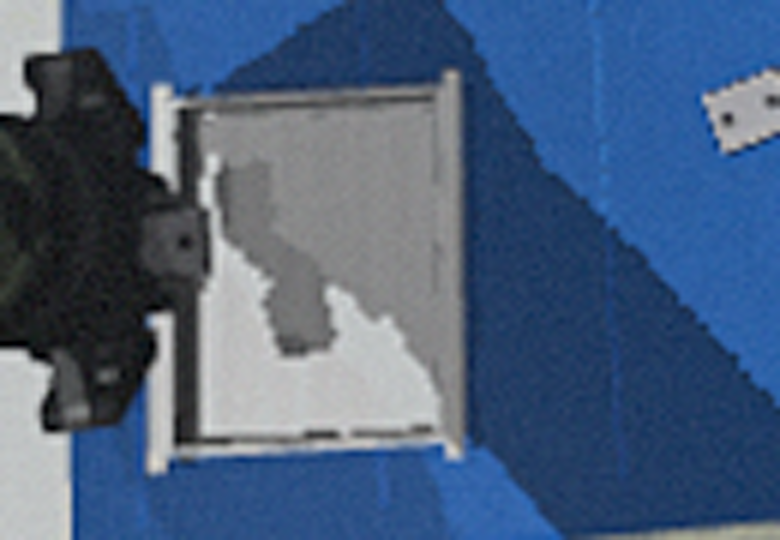

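```bash
python3 -c "
from meas import *
c=cap('top')
q=lambda x,y:((x+.5)/6-.5+150,(y+.5)/6-.5+280)
print(np.round(plane(c,[q(150,280),q(463,270),q(306,95),q(310,447),q(150,85),q(463,70),q(150,472),q(465,458)],.032)*1000))
print(np.round(plane(c,[q(200,280),q(445,270),q(320,105),q(320,437)],.003)*1000))
"
```

```text
[[401. 384.  32.]
 [394. 255.  32.]
 [471. 317.  32.]
 [329. 321.  32.]
 [482. 382.  32.]
 [476. 251.  32.]
 [325. 386.  32.]
 [319. 258.  32.]]
[[401. 373.   3.]
 [396. 269.   3.]
 [470. 319.   3.]
 [332. 325.   3.]]
```

{"name": "play_rows", "arguments": {"plan": [[-0.2,0,-0.8,0,0,0,-1],[0,0,-0.8,0,0,0,-1],[0,0,-0.7,0,0,0,-1],[0,0,-0.4,0,0,0,-1],[0,0,0,0,0,0,-1]]}}

```text
t: 6.12
tcp_pos: [0.3994, 0.3452, 0.0118]
tcp_rot: [-0.001, 0.696, 0.718, -0.003]
ft_force: [-1.0, -0.4, 0.4]
finger_gap: 0.0239
```

{"name": "play_rows", "arguments": {"plan": [[0,0,-0.15,0,0,0,-1],[0,0,0,0,0,0,-1]]}}

```text
t: 6.28
tcp_pos: [0.4023, 0.3473, 0.0092]
tcp_rot: [0.0, 0.696, 0.718, 0.0]
ft_force: [1.0, -0.2, -0.2]
finger_gap: 0.0239
```

Release, rise, and head for the right bay.

{"name": "play_rows", "arguments": {"plan": [[0,0,-0.05,0,0,0,-1],[0,0,0,0,0,0,-0.1],[0,0,0,0,0,0,0],[0,0,0.4,0,0,0,0],[0,0,0.8,0,0,0,0]]}}

```text
t: 6.7
tcp_pos: [0.3993, 0.3459, 0.0531]
tcp_rot: [-0.001, 0.696, 0.718, -0.003]
ft_force: [0.9, 0.2, 0.6]
finger_gap: 0.0426
```

{"name": "play_rows", "arguments": {"plan": [[0,0,0.8,0,0,0,0],[0.4,-0.8,0.8,0,0,0,0],[0.5,-0.9,0.2,0,0,0,0],[0.5,-0.9,0,0,0,0,0],[0.5,-0.9,0,0,0,0,0]]}}

```text
t: 7.12
tcp_pos: [0.477, 0.2111, 0.1248]
tcp_rot: [0.001, 0.695, 0.719, 0.002]
ft_force: [-0.2, -0.1, 0.8]
finger_gap: 0.0428
```

{"name": "play_rows", "arguments": {"plan": [[0.5,-0.9,0,0,0,0,0],[0.5,-0.9,0,0,0,0,0],[0.5,-0.9,0,0,0,0,0],[0.5,-0.9,0,0,0,0,0],[0.5,-0.9,0,0,0,0,0]]}}

```text
t: 7.53
tcp_pos: [0.5763, 0.0299, 0.1235]
tcp_rot: [0.001, 0.696, 0.718, 0.001]
ft_force: [0.8, 1.2, 0.0]
finger_gap: 0.0425
```

```bash
python3 go.py 592 -16.5 60 2
```

```text
t 7.53 tcp [576.3  29.9 123.5] jaw 1.8 gap 42.5 F [0.8 1.2 0. ] j [-0.08  0.47 -0.27  0.83  0.    1.46] zax [ 0.001 -0.    -1.   ]
units shift [ 0.39 -1.16 -1.59] rows>= 2
rz units 0.05 (deg 0.2)
```

{"name": "play_rows", "arguments": {"plan": [[0.2,-0.6,0,0,0,0,0],[0.15,-0.5,0,0,0,0,0],[0,0,-0.4,0,0,0,0],[0,0,0,0,0,0,0],[0,0,0,0,0,0,0]]}}

```text
t: 7.95
tcp_pos: [0.5884, -0.0121, 0.1064]
tcp_rot: [-0.001, 0.696, 0.718, -0.0]
ft_force: [0.0, -0.3, -1.1]
finger_gap: 0.0429
```

```bash
python3 go.py 592 -16.5 60 2;python3 -c "
from h import *
c=cap('scene')
i=cv2.cvtColor(c['image'],cv2.COLOR_RGB2BGR)
cv2.imwrite('pics/s4.png',cv2.resize(i[140:340,240:500],None,fx=3,fy=3,interpolation=cv2.INTER_CUBIC))"
```

```text
t 7.95 tcp [588.4 -12.1 106.4] jaw 1.8 gap 42.9 F [ 0.  -0.3 -1.1] j [-0.15  0.5  -0.26  0.81  0.    1.39] zax [-0.002  0.    -1.   ]
units shift [ 0.09 -0.11 -1.16] rows>= 2
rz units 0.05 (deg 0.2)
```

View pics/s4.png

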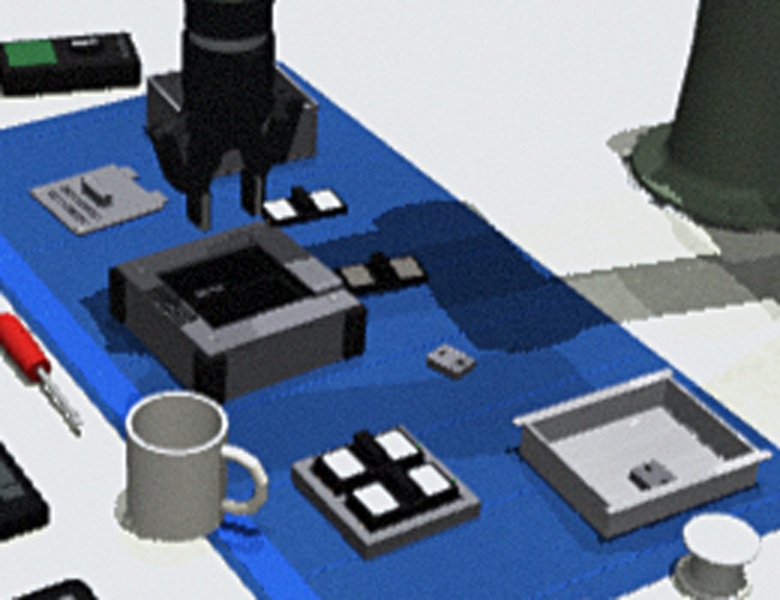

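{"name": "play_rows", "arguments": {"plan": [[0.09,-0.11,-0.5,0,0,0,0],[0,0,-0.5,0,0,0,0],[0,0,-0.15,0,0,0,0],[0,0,0,0,0,0,0]]}}

```text
t: 8.33
tcp_pos: [0.5914, -0.0154, 0.0596]
tcp_rot: [-0.001, 0.695, 0.719, -0.001]
ft_force: [-0.1, 0.4, -0.4]
finger_gap: 0.0427
```

```bash
python3 go.py 592 -16.5 22 2
```

```text
t 8.33 tcp [591.4 -15.4  59.6] jaw 1.9 gap 42.7 F [-0.1  0.4 -0.4] j [-0.15  0.57 -0.29  0.72  0.    1.39] zax [-0.003  0.001 -1.   ]
units shift [ 0.02 -0.03 -0.94] rows>= 1
rz units 0.03 (deg 0.1)
```

{"name": "play_rows", "arguments": {"plan": [[0,-0.02,-0.35,0,0,0,0],[0,0,-0.35,0,0,0,0],[0,0,-0.25,0,0,0,0],[0,0,0,0,0,0,0]]}}

```text
t: 8.67
tcp_pos: [0.5918, -0.0167, 0.0217]
tcp_rot: [-0.001, 0.696, 0.718, -0.001]
ft_force: [-0.5, 0.2, 0.7]
finger_gap: 0.0422
```

{"name": "play_rows", "arguments": {"plan": [[0,0,-0.06,0,0,0,0],[0,0,-0.05,0,0,0,0],[0,0,0,0,0,0,0]]}}

```text
t: 8.92
tcp_pos: [0.5934, -0.0173, 0.0187]
tcp_rot: [0.0, 0.696, 0.718, 0.0]
ft_force: [0.1, 0.9, 0.3]
finger_gap: 0.0432
```

{"name": "play_rows", "arguments": {"plan": [[0,0,-0.04,0,0,0,0],[0,0,0,0,0,0,0]]}}

```text
t: 9.08
tcp_pos: [0.5932, -0.0174, 0.0169]
tcp_rot: [0.0, 0.696, 0.718, 0.0]
ft_force: [-0.2, -1.4, 0.1]
finger_gap: 0.043
```

{"name": "play_rows", "arguments": {"plan": [[0,0,-0.05,0,0,0,0],[0,0,0,0,0,0,0]]}}

```text
t: 9.25
tcp_pos: [0.5934, -0.0174, 0.0162]
tcp_rot: [0.0, 0.696, 0.718, 0.0]
ft_force: [-3.4, -0.5, 11.4]
finger_gap: 0.0429
```

{"name": "play_rows", "arguments": {"plan": [[0,0,0.14,0,0,0,0],[0,0,0,0,0,0,-0.4],[0,0,0,0,0,0,-1],[0,0,0,0,0,0,-1],[0,0,0,0,0,0,-1]]}}

```text
t: 9.67
tcp_pos: [0.5937, -0.0175, 0.0212]
tcp_rot: [0.001, 0.696, 0.718, 0.001]
ft_force: [-1.7, 0.3, 7.6]
finger_gap: 0.024
```

{"name": "play_rows", "arguments": {"plan": [[0,0,0,0,0,0,-1],[0,0,0.3,0,0,0,-1],[0,0,0.5,0,0,0,-1],[0,0,0.8,0,0,0,-1],[0,0,0.9,0,0,0,-1]]}}

```text
t: 10.08
tcp_pos: [0.5912, -0.0171, 0.12]
tcp_rot: [-0.002, 0.696, 0.718, -0.001]
ft_force: [1.5, -0.3, -0.8]
finger_gap: 0.0239
```

{"name": "play_rows", "arguments": {"plan": [[-0.5,0.85,0.1,0,0,0,-1],[-0.5,0.85,0,0,0,0,-1],[-0.5,0.85,0,0,0,0,-1],[-0.5,0.85,0,0,0,0,-1],[-0.5,0.85,0,0,0,0,-1]]}}

```text
t: 10.5
tcp_pos: [0.4918, 0.1539, 0.1248]
tcp_rot: [0.0, 0.696, 0.718, 0.0]
ft_force: [0.8, 0.4, -0.1]
finger_gap: 0.024
```

{"name": "play_rows", "arguments": {"plan": [[-0.5,0.85,0,0,0,0,-1],[-0.5,0.85,0,0,0,0,-1],[-0.5,0.85,0,0,0,0,-1],[-0.5,0.85,0,0,0,0,-1],[-0.4,0.6,0,0,0,0,-1]]}}

```text
t: 10.92
tcp_pos: [0.3952, 0.315, 0.1247]
tcp_rot: [-0.0, 0.695, 0.719, 0.0]
ft_force: [0.3, 0.2, -0.7]
finger_gap: 0.0242
```

```bash
python3 go.py 400 309 8 2;python3 -c "
from h import *
c=cap('scene')
i=cv2.cvtColor(c['image'],cv2.COLOR_RGB2BGR)
cv2.imwrite('pics/s5.png',cv2.resize(i[140:340,240:500],None,fx=3,fy=3,interpolation=cv2.INTER_CUBIC))"
```

```text
t 10.92 tcp [395.2 315.  124.7] jaw 1.9 gap 24.2 F [ 0.3  0.2 -0.7] j [ 0.53  0.35 -0.46  0.76  0.    2.06] zax [ 0.     0.001 -1.   ]
units shift [ 0.12 -0.15 -2.92] rows>= 3
rz units 0.02 (deg 0.1)
```

View pics/s5.png

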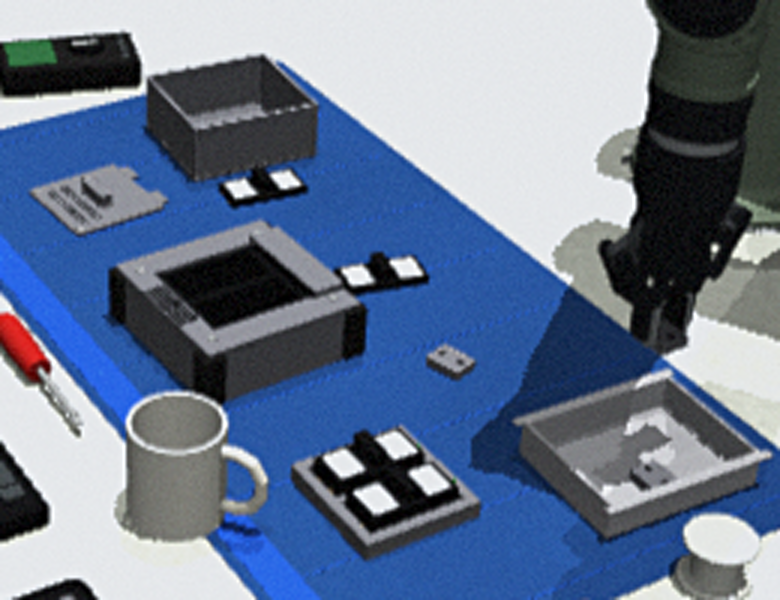

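{"name": "play_rows", "arguments": {"plan": [[0.12,-0.12,-0.8,0,0,0,-1],[0,0,-0.8,0,0,0,-1],[0,0,-0.7,0,0,0,-1],[0,0,-0.4,0,0,0,-1],[0,0,0,0,0,0,-1]]}}

```text
t: 11.38
tcp_pos: [0.3992, 0.3062, 0.0132]
tcp_rot: [-0.001, 0.696, 0.718, -0.003]
ft_force: [-0.6, -0.2, -0.2]
finger_gap: 0.024
```

{"name": "play_rows", "arguments": {"plan": [[0,0,-0.12,0,0,0,-1],[0,0,0,0,0,0,-1]]}}

```text
t: 11.55
tcp_pos: [0.4023, 0.308, 0.0119]
tcp_rot: [0.0, 0.696, 0.718, 0.0]
ft_force: [0.1, -1.3, 0.7]
finger_gap: 0.0239
```

{"name": "play_rows", "arguments": {"plan": [[0,0,-0.1,0,0,0,-1],[0,0,0,0,0,0,-0.1],[0,0,0,0,0,0,0],[0,0,0.4,0,0,0,0],[0,0,0.8,0,0,0,0]]}}

```text
t: 11.97
tcp_pos: [0.3994, 0.3065, 0.0537]
tcp_rot: [-0.001, 0.696, 0.718, -0.003]
ft_force: [0.2, -0.0, 0.3]
finger_gap: 0.0425
```

{"name": "play_rows", "arguments": {"plan": [[0,0,0.8,0,0,0,0],[0,0,0.5,0,0,0,0],[0,0,0,0,0,0,0]]}}

```text
t: 12.22
tcp_pos: [0.4048, 0.3097, 0.1124]
tcp_rot: [0.001, 0.696, 0.718, 0.004]
ft_force: [0.9, 0.8, 0.5]
finger_gap: 0.0425
```

```bash
python3 -c "
from meas import *
c=cap('top','t3.png');im=c['image'];hsv=cv2.cvtColor(im,cv2.COLOR_RGB2HSV);H,S,V=cv2.split(hsv)
m=((S<110)).astype(np.uint8)
k=rect(c,m,(258,284,294,314),.010)
P=plane(c,k.reshape(-1,2).astype(float),.01)[:,:2]*1000
print(np.round(cv2.boxPoints(cv2.minAreaRect(P.astype(np.float32)))),cv2.boundingRect(k))
i=cv2.imread('pics/t3.png');cv2.imwrite('pics/t3z.png',cv2.resize(i[270:370,160:300],None,fx=5,fy=5,interpolation=cv2.INTER_CUBIC))
"; python3 go.py 450 135 60 17
```

```text
rect mm c=(450.9,135.4) size 27.5 x 34.9 ang 16.6 area 128
[[433. 148.]
 [443. 115.]
 [469. 123.]
 [459. 156.]] (267, 291, 16, 15)
t 12.27 tcp [403.8 309.1 110.4] jaw 1.8 gap 43.0 F [ 0.3  0.5 -0.4] j [ 0.51  0.37 -0.48  0.72  0.    2.05] zax [ 0.005  0.003 -1.   ]
units shift [ 1.16 -4.35 -1.26] rows>= 5
rz units 3.79 (deg 15.2)
```

View pics/t3z.png

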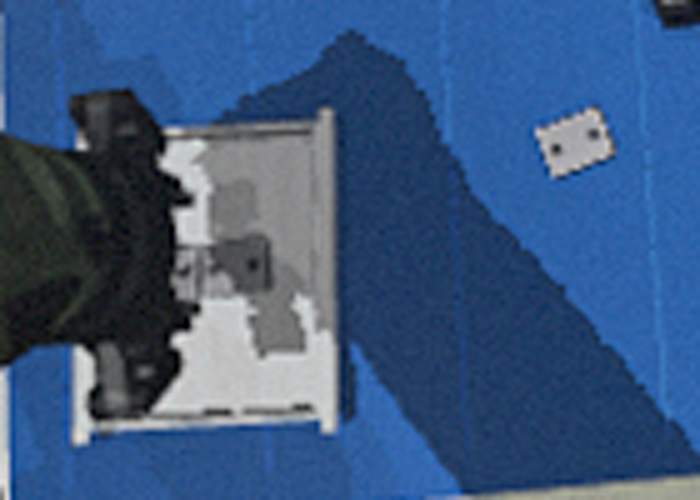

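{"name": "play_rows", "arguments": {"plan": [[0.24,-0.87,0,0,0,0.76,0],[0.24,-0.87,0,0,0,0.76,0],[0.24,-0.87,0,0,0,0.76,0],[0.24,-0.87,0,0,0,0.76,0],[0.24,-0.87,-0.3,0,0,0.76,0]]}}

```text
t: 12.68
tcp_pos: [0.4507, 0.1326, 0.0962]
tcp_rot: [0.001, 0.593, 0.805, 0.001]
ft_force: [0.9, -0.4, 0.2]
finger_gap: 0.043
```

{"name": "play_rows", "arguments": {"plan": [[0,0,-0.5,0,0,0,0],[0,0,-0.5,0,0,0,0],[0,0,0,0,0,0,0],[0,0,0,0,0,0,0]]}}

```text
t: 13.02
tcp_pos: [0.4479, 0.1335, 0.0542]
tcp_rot: [-0.001, 0.595, 0.804, -0.001]
ft_force: [-0.5, 0.9, -0.6]
finger_gap: 0.0426
```

```bash
python3 go.py 450.9 135.4 4 17
```

```text
t 13.02 tcp [447.9 133.5  54.2] jaw 17.0 gap 42.6 F [-0.5  0.9 -0.6] j [ 0.13  0.39 -0.63  0.56  0.    1.41] zax [-0.004 -0.    -1.   ]
units shift [ 0.07  0.05 -1.26] rows>= 2
rz units 0.00 (deg 0.0)
```

{"name": "play_rows", "arguments": {"plan": [[0.04,0.04,-0.5,0,0,0,0],[0,0,-0.5,0,0,0,0],[0,0,-0.22,0,0,0,0],[0,0,0,0,0,0,0],[0,0,0,0,0,0,0]]}}

```text
t: 13.43
tcp_pos: [0.4511, 0.1358, 0.007]
tcp_rot: [-0.0, 0.594, 0.804, -0.0]
ft_force: [0.2, -0.0, -0.3]
finger_gap: 0.0428
```

{"name": "play_rows", "arguments": {"plan": [[0,0,0,0,0,0,-0.4],[0,0,0,0,0,0,-1],[0,0,0,0,0,0,-1],[0,0,0,0,0,0,-1],[0,0,0,0,0,0,-1]]}}

```text
t: 13.85
tcp_pos: [0.4522, 0.1358, 0.008]
tcp_rot: [0.001, 0.595, 0.804, 0.001]
ft_force: [-1.0, -0.3, 5.6]
finger_gap: 0.0218
```

{"name": "play_rows", "arguments": {"plan": [[0,0,0.3,0,0,0,-1],[0,0,0.6,0,0,0,-1],[0,0,0.8,0,0,0,-1],[0,0,0.4,0,0,0.8,-1],[0,0.3,0,0,0,0.95,-1]]}}

```text
t: 14.27
tcp_pos: [0.4545, 0.147, 0.0951]
tcp_rot: [0.003, 0.544, 0.839, 0.002]
ft_force: [0.4, 1.1, -0.6]
finger_gap: 0.0222
```

```bash
python3 go.py 442 319 8 90;python3 -c "
from h import *
c=cap('scene')
i=cv2.cvtColor(c['image'],cv2.COLOR_RGB2BGR)
cv2.imwrite('pics/s6.png',cv2.resize(i[140:340,300:500],None,fx=3,fy=3,interpolation=cv2.INTER_CUBIC))"
```

```text
t 14.27 tcp [454.5 147.   95.1] jaw 24.1 gap 22.2 F [ 0.4  1.1 -0.6] j [ 0.16  0.34 -0.57  0.65 -0.    1.31] zax [ 0.008  0.    -1.   ]
units shift [-0.31  4.3  -2.18] rows>= 5
rz units 16.48 (deg 65.9)
```

View pics/s6.png

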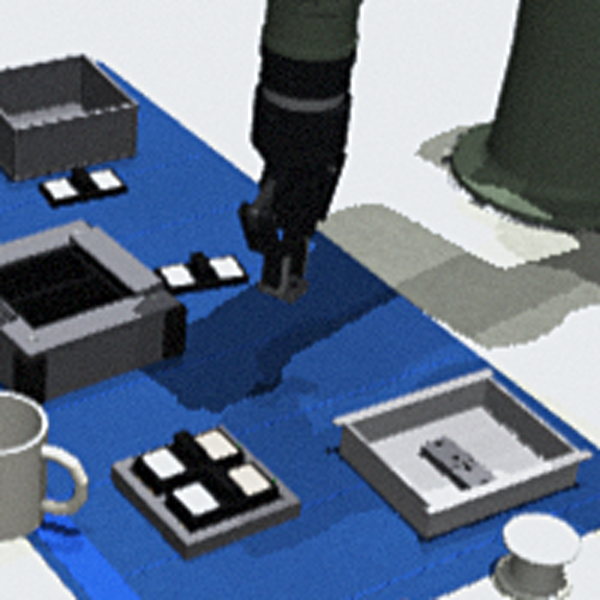

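{"name": "play_rows", "arguments": {"plan": [[-0.02,0.26,0,0,0,0.95,-1],[-0.02,0.26,0,0,0,0.95,-1],[-0.02,0.26,0,0,0,0.95,-1],[-0.02,0.26,0,0,0,0.95,-1],[-0.02,0.26,0,0,0,0.95,-1]]}}

```text
t: 14.73
tcp_pos: [0.4471, 0.1998, 0.0908]
tcp_rot: [0.0, 0.398, 0.918, -0.0]
ft_force: [0.5, 0.2, -0.3]
finger_gap: 0.0223
```

{"name": "play_rows", "arguments": {"plan": [[-0.02,0.26,0,0,0,0.95,-1],[-0.02,0.26,0,0,0,0.95,-1],[-0.02,0.26,0,0,0,0.95,-1],[-0.02,0.26,0,0,0,0.95,-1],[-0.02,0.26,0,0,0,0.95,-1]]}}

```text
t: 15.15
tcp_pos: [0.4431, 0.2518, 0.0907]
tcp_rot: [0.0, 0.241, 0.971, -0.0]
ft_force: [0.4, 0.2, -1.3]
finger_gap: 0.0223
```

{"name": "play_rows", "arguments": {"plan": [[-0.02,0.26,0,0,0,0.95,-1],[-0.02,0.26,0,0,0,0.95,-1],[-0.02,0.26,0,0,0,0.95,-1],[-0.02,0.26,0,0,0,0.95,-1],[-0.02,0.26,0,0,0,0.95,-1]]}}

```text
t: 15.57
tcp_pos: [0.4391, 0.3038, 0.0907]
tcp_rot: [-0.0, 0.077, 0.997, -0.0]
ft_force: [0.8, -0.2, 0.6]
finger_gap: 0.0225
```

{"name": "play_rows", "arguments": {"plan": [[0,0.26,0,0,0,0.95,-1],[0,0,0,0,0,0.5,-1],[0,0,0,0,0,0,-1]]}}

```text
t: 15.82
tcp_pos: [0.4391, 0.3142, 0.0907]
tcp_rot: [0.0, 0.028, 1.0, -0.0]
ft_force: [0.0, -0.6, -0.4]
finger_gap: 0.0223
```

```bash
python3 go.py 444 319 10 90
```

```text
t 15.82 tcp [439.1 314.2  90.7] jaw 86.8 gap 22.3 F [ 0.  -0.6 -0.4] j [ 0.48  0.44 -0.41  0.72 -0.    0.54] zax [ 0. -0. -1.]
units shift [ 0.12  0.12 -2.02] rows>= 3
rz units 0.79 (deg 3.2)
```

{"name": "play_rows", "arguments": {"plan": [[0.15,0.1,-0.7,0,0,0.4,-1],[0,0,-0.7,0,0,0.3,-1],[0,0,-0.45,0,0,0,-1],[0,0,0,0,0,0,-1],[0,0,0,0,0,0,-1]]}}

```text
t: 16.23
tcp_pos: [0.4443, 0.317, 0.016]
tcp_rot: [-0.001, 0.004, 1.0, -0.001]
ft_force: [-0.2, 0.1, 0.1]
finger_gap: 0.0219
```

{"name": "play_rows", "arguments": {"plan": [[0,0,-0.1,0,0,0,-1],[0,0,0,0,0,0,-0.1],[0,0,0,0,0,0,0],[0,0,0.4,0,0,0,0],[0,0,0.8,0,0,0,0]]}}

```text
t: 16.65
tcp_pos: [0.4431, 0.3166, 0.0589]
tcp_rot: [-0.002, 0.004, 1.0, -0.001]
ft_force: [-0.2, 1.1, -0.1]
finger_gap: 0.0428
```

{"name": "play_rows", "arguments": {"plan": [[0,0,0.8,0,0,0,0],[0,0,0.5,0,0,0,0],[0,0,0,0,0,0,0]]}}

```text
t: 16.9
tcp_pos: [0.4487, 0.3197, 0.1183]
tcp_rot: [0.004, 0.003, 1.0, 0.002]
ft_force: [1.0, 0.6, 0.4]
finger_gap: 0.043
```

```bash
python3 go.py 426.6 -6.4 60 -12;python3 -c "
from h import *
c=cap('scene')
i=cv2.cvtColor(c['image'],cv2.COLOR_RGB2BGR)
cv2.imwrite('pics/s7.png',cv2.resize(i[140:340,300:500],None,fx=3,fy=3,interpolation=cv2.INTER_CUBIC))"
```

```text
t 16.90 tcp [448.7 319.7 118.3] jaw 89.6 gap 43.0 F [1.  0.6 0.4] j [ 0.49  0.42 -0.36  0.78 -0.    0.49] zax [ 0.009  0.005 -1.   ]
units shift [-0.55 -8.15 -1.46] rows>= 9
rz units 19.60 (deg 78.4)
```

View pics/s7.png

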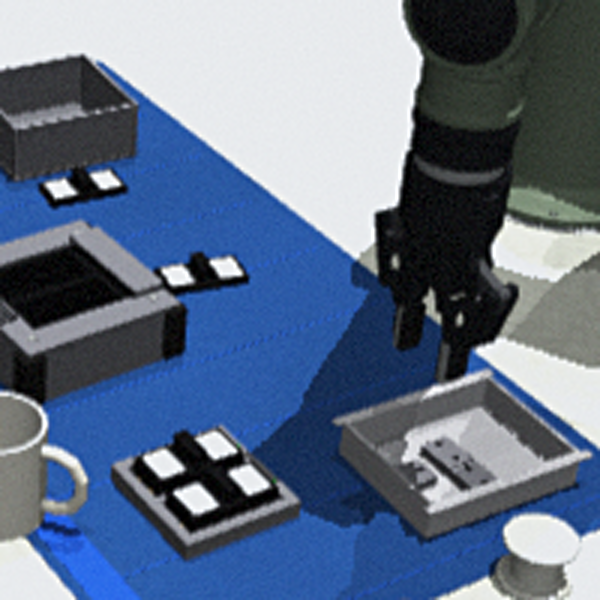

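{"name": "play_rows", "arguments": {"plan": [[0.2,-0.05,0,0,0,-0.97,-0.3],[0.2,-0.05,0,0,0,-0.97,-0.3],[0.2,-0.05,0,0,0,-0.97,-0.3],[0.2,-0.05,0,0,0,-0.97,-0.3],[0.2,-0.05,0,0,0,-0.97,-0.3]]}}

```text
t: 17.37
tcp_pos: [0.485, 0.3075, 0.1118]
tcp_rot: [-0.001, 0.173, 0.985, -0.0]
ft_force: [-0.2, 0.5, -0.2]
finger_gap: 0.0299
```

{"name": "play_rows", "arguments": {"plan": [[0.2,-0.05,0,0,0,-0.97,-0.3],[0.2,-0.05,0,0,0,-0.97,-0.3],[0.2,-0.05,0,0,0,-0.97,-0.3],[0.2,-0.05,0,0,0,-0.97,-0.3],[0.2,-0.05,0,0,0,-0.97,-0.3]]}}

```text
t: 17.78
tcp_pos: [0.525, 0.2974, 0.1117]
tcp_rot: [-0.001, 0.337, 0.942, -0.0]
ft_force: [0.2, 0.1, -0.1]
finger_gap: 0.0298
```

{"name": "play_rows", "arguments": {"plan": [[0.2,-0.05,0,0,0,-0.97,-0.3],[0.2,-0.05,0,0,0,-0.97,-0.3],[0.2,-0.05,0,0,0,-0.97,-0.3],[0.2,-0.05,0,0,0,-0.97,-0.3],[0.2,-0.05,0,0,0,-0.97,-0.3]]}}

```text
t: 18.2
tcp_pos: [0.565, 0.2875, 0.1116]
tcp_rot: [-0.0, 0.491, 0.871, -0.001]
ft_force: [-1.0, 1.3, 0.5]
finger_gap: 0.0296
```

{"name": "play_rows", "arguments": {"plan": [[0.2,-0.05,0,0,0,-0.97,-0.3],[0.2,-0.05,0,0,0,-0.97,-0.3],[0.2,-0.05,0,0,0,-0.97,-0.3],[0.1,-0.05,0,0,0,-0.97,-0.3],[0,-0.05,0,0,0,-0.97,-0.3]]}}

```text
t: 18.62
tcp_pos: [0.5937, 0.2774, 0.1115]
tcp_rot: [-0.0, 0.631, 0.776, -0.0]
ft_force: [-0.2, 0.2, 0.0]
finger_gap: 0.0298
```

{"name": "play_rows", "arguments": {"plan": [[0,0,0,0,0,-0.97,-0.3],[0,0,0,0,0,-0.97,-0.3],[0,0,0,0,0,-0.6,-0.3],[0,0,0,0,0,0,-0.3]]}}

```text
t: 18.95
tcp_pos: [0.5927, 0.2776, 0.1116]
tcp_rot: [-0.0, 0.696, 0.718, -0.001]
ft_force: [-0.4, -0.3, -0.1]
finger_gap: 0.0298
```

```bash
python3 go.py 597.2 278.3 60 0.5
python3 - <<'E'
from labels import *
c=cap('top','t4.png'); m,l,o=labels(c)
for x in o: print(np.round(x[0],1),x[1],np.round(plane(c,[x[0]],.027)*1000,1),np.round(plane(c,[x[0]],.009)*1000,1))
E
```

```text
t 18.95 tcp [592.7 277.6 111.6] jaw 1.8 gap 29.8 F [-0.4 -0.3 -0.1] j [ 0.33  0.61 -0.05  0.91 -0.    1.86] zax [-0.001 -0.001 -1.   ]
units shift [ 0.11  0.02 -1.29] rows>= 2
rz units -0.33 (deg -1.3)
[403.  279.5] 88 [[ 465.3 -192.    27. ]] [[ 467.2 -195.3    9. ]]
[332.2 292.7] 96 [[448.8 -11.1  27. ]] [[450.4 -11.4   9. ]]
[403.5 298.5] 97 [[ 417.7 -187.3   27. ]] [[ 418.8 -190.5    9. ]]
[329.8 311.6] 101 [[402.4  -0.8  27. ]] [[403.2  -1.    9. ]]
```

{"name": "play_rows", "arguments": {"plan": [[0.11,0.02,-0.6,0,0,-0.3,-0.3],[0,0,-0.6,0,0,0,-0.3],[0,0,-0.5,0,0,0,-0.3],[0,0,0,0,0,0,-0.3],[0,0,0,0,0,0,-0.3]]}}

```text
t: 19.42
tcp_pos: [0.5963, 0.2782, 0.0433]
tcp_rot: [-0.001, 0.703, 0.711, -0.002]
ft_force: [0.4, -0.1, 0.1]
finger_gap: 0.0298
```

```bash
python3 go.py 597.2 278.3 29 0.5; python3 -c "
from h import *
c=cap('scene')
i=cv2.cvtColor(c['image'],cv2.COLOR_RGB2BGR)
cv2.imwrite('pics/s8.png',cv2.resize(i[200:340,300:440],None,fx=4.2,fy=4.2,interpolation=cv2.INTER_CUBIC))"
```

```text
t 19.42 tcp [596.3 278.2  43.3] jaw 0.7 gap 29.8 F [ 0.4 -0.1  0.1] j [ 0.32  0.69 -0.11  0.78 -0.    1.88] zax [-0.003 -0.001 -1.   ]
units shift [ 0.02  0.   -0.36] rows>= 1
rz units -0.05 (deg -0.2)
```

View pics/s8.png

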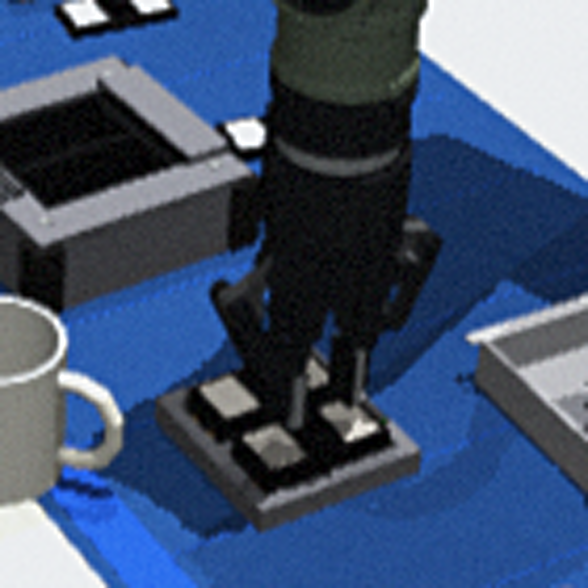

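{"name": "play_rows", "arguments": {"plan": [[0,0,-0.2,0,0,0,-0.3],[0,0,-0.1,0,0,0,-0.3],[0,0,0,0,0,0,-0.3]]}}

```text
t: 19.72
tcp_pos: [0.5976, 0.2786, 0.0325]
tcp_rot: [0.0, 0.703, 0.711, -0.0]
ft_force: [0.4, 0.5, -0.5]
finger_gap: 0.0301
```

{"name": "play_rows", "arguments": {"plan": [[0,0,-0.06,0,0,0,-0.3],[0,0,0,0,0,0,-0.3]]}}

```text
t: 19.88
tcp_pos: [0.5977, 0.2787, 0.0302]
tcp_rot: [0.0, 0.703, 0.711, 0.0]
ft_force: [0.7, -0.8, -0.2]
finger_gap: 0.0299
```

Close on the rib.

{"name": "play_rows", "arguments": {"plan": [[0,0,0,0,0,0,-0.6],[0,0,0,0,0,0,-1],[0,0,0,0,0,0,-1],[0,0,0,0,0,0,-1],[0,0,0,0,0,0,-1]]}}

```text
t: 20.3
tcp_pos: [0.598, 0.2787, 0.0306]
tcp_rot: [0.0, 0.703, 0.711, 0.0]
ft_force: [-1.2, -0.6, 3.0]
finger_gap: 0.01
```

{"name": "play_rows", "arguments": {"plan": [[0,0,0.2,0,0,0,-1],[0,0,0.3,0,0,0,-1],[0,0,0.5,0,0,0,-1],[0,0,0.5,0,0,0,-1],[0,0,0.5,0,0,0,-1]]}}

```text
t: 20.72
tcp_pos: [0.5976, 0.2786, 0.1118]
tcp_rot: [-0.0, 0.703, 0.711, -0.0]
ft_force: [0.1, 0.1, -1.3]
finger_gap: 0.0094
```

```bash
python3 go.py 590 31.3 110 2; python3 -c "
from h import *
c=cap('scene')
i=cv2.cvtColor(c['image'],cv2.COLOR_RGB2BGR)
cv2.imwrite('pics/s9.png',cv2.resize(i[180:340,280:440],None,fx=3.7,fy=3.7,interpolation=cv2.INTER_CUBIC))"
```

```text
t 20.72 tcp [597.6 278.6 111.8] jaw 0.7 gap 9.4 F [ 0.1  0.1 -1.3] j [ 0.32  0.62 -0.04  0.91  0.    1.88] zax [-0.  0. -1.]
units shift [-0.19 -6.18 -0.04] rows>= 7
rz units 0.34 (deg 1.3)
```

View pics/s9.png

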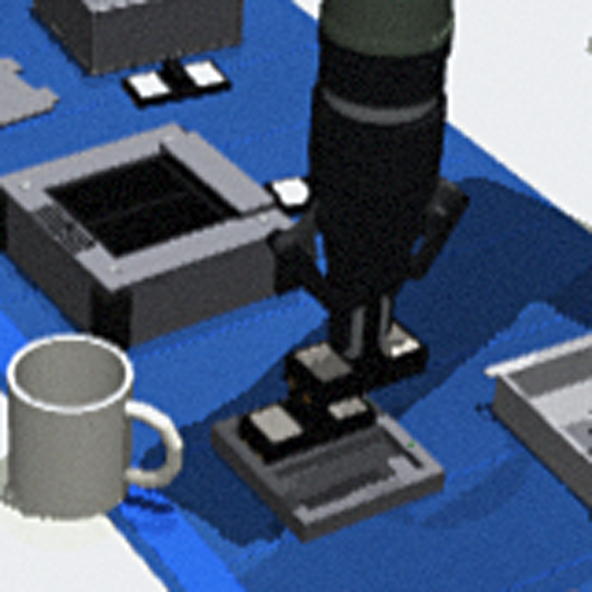

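{"name": "play_rows", "arguments": {"plan": [[-0.02,-0.6,0.05,0,0,0.1,-1],[-0.03,-0.8,0,0,0,0.1,-1],[-0.03,-0.8,0,0,0,0.1,-1],[-0.03,-0.8,0,0,0,0.04,-1],[-0.03,-0.8,0,0,0,0,-1]]}}

```text
t: 21.18
tcp_pos: [0.592, 0.1254, 0.1128]
tcp_rot: [0.0, 0.694, 0.72, 0.0]
ft_force: [0.7, 0.2, -1.6]
finger_gap: 0.0098
```

{"name": "play_rows", "arguments": {"plan": [[-0.03,-0.8,0,0,0,0,-1],[-0.02,-0.8,0,0,0,0,-1],[0,-0.7,0,0,0,0,-1],[0,0,0,0,0,0,-1],[0,0,0,0,0,0,-1]]}}

```text
t: 21.6
tcp_pos: [0.5903, 0.0332, 0.1127]
tcp_rot: [0.0, 0.696, 0.718, 0.0]
ft_force: [-0.4, 1.2, -0.5]
finger_gap: 0.0099
```

```bash
python3 go.py 590 31.3 80 2; python3 -c "
from h import *
c=cap('scene')
i=cv2.cvtColor(c['image'],cv2.COLOR_RGB2BGR)
cv2.imwrite('pics/s10.png',cv2.resize(i[160:300,240:400],None,fx=4,fy=4,interpolation=cv2.INTER_CUBIC))"
```

```text
t 21.60 tcp [590.3  33.2 112.7] jaw 1.8 gap 9.9 F [-0.4  1.2 -0.5] j [-0.07  0.5  -0.25  0.82  0.    1.47] zax [ 0.001  0.    -1.   ]
units shift [-0.01 -0.05 -0.82] rows>= 1
rz units 0.04 (deg 0.2)
```

View pics/s10.png

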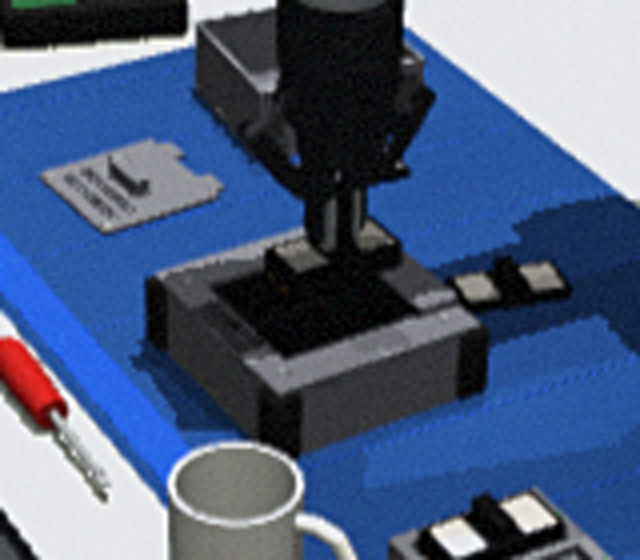

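{"name": "play_rows", "arguments": {"plan": [[0,-0.04,-0.4,0,0,0.04,-1],[0,0,-0.4,0,0,0,-1],[0,0,-0.1,0,0,0,-1],[0,0,0,0,0,0,-1]]}}

```text
t: 21.98
tcp_pos: [0.5888, 0.0345, 0.075]
tcp_rot: [-0.001, 0.693, 0.721, -0.001]
ft_force: [-1.1, -0.3, -1.9]
finger_gap: 0.01
```

{"name": "play_rows", "arguments": {"plan": [[0,0,-0.1,0,0,0,-1],[0,0,-0.1,0,0,0,-1],[0,0,0,0,0,0,-1]]}}

```text
t: 22.23
tcp_pos: [0.5901, 0.0335, 0.0681]
tcp_rot: [-0.0, 0.693, 0.721, 0.0]
ft_force: [-0.5, 0.3, -1.2]
finger_gap: 0.01
```

```bash
python3 go.py 590 31.7 41 2; python3 -c "
from h import *
c=cap('scene')
i=cv2.cvtColor(c['image'],cv2.COLOR_RGB2BGR)
cv2.imwrite('pics/s11.png',cv2.resize(i[180:290,250:370],None,fx=5,fy=5,interpolation=cv2.INTER_CUBIC))"
```

```text
t 22.23 tcp [590.1  33.5  68.1] jaw 2.2 gap 10.0 F [-0.5  0.3 -1.2] j [-0.07  0.55 -0.29  0.73  0.    1.46] zax [ 0.  0. -1.]
units shift [-0.   -0.04 -0.68] rows>= 1
rz units -0.05 (deg -0.2)
```

View pics/s11.png

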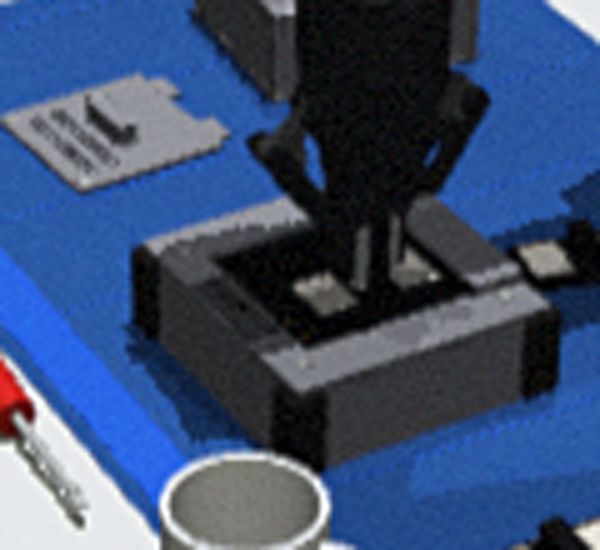

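{"name": "play_rows", "arguments": {"plan": [[0,-0.05,-0.1,0,0,0,-1],[0,0,-0.15,0,0,0,-1],[0,0,-0.15,0,0,0,-1],[0,0,0,0,0,0,-1]]}}

```text
t: 22.62
tcp_pos: [0.589, 0.031, 0.0507]
tcp_rot: [-0.001, 0.694, 0.72, -0.001]
ft_force: [0.6, -0.5, -1.2]
finger_gap: 0.01
```

{"name": "play_rows", "arguments": {"plan": [[0,0,-0.1,0,0,0,-1],[0,0,-0.1,0,0,0,-1],[0,0,0,0,0,0,-1]]}}

```text
t: 22.87
tcp_pos: [0.5896, 0.0311, 0.0433]
tcp_rot: [-0.0, 0.694, 0.72, -0.0]
ft_force: [0.1, 0.0, -0.5]
finger_gap: 0.0102
```

{"name": "play_rows", "arguments": {"plan": [[0,0,-0.06,0,0,0,-1],[0,0,-0.03,0,0,0,-1],[0,0,0,0,0,0,-1]]}}

```text
t: 23.12
tcp_pos: [0.5902, 0.0311, 0.0407]
tcp_rot: [0.0, 0.694, 0.72, 0.0]
ft_force: [1.0, -0.2, -0.2]
finger_gap: 0.01
```

{"name": "play_rows", "arguments": {"plan": [[0,0,-0.03,0,0,0,-1],[0,0,0,0,0,0,-1],[0,0,0,0,0,0,-0.5],[0,0,0,0,0,0,-0.4],[0,0,0.3,0,0,0,-0.3]]}}

```text
t: 23.53
tcp_pos: [0.5886, 0.0311, 0.0496]
tcp_rot: [-0.001, 0.694, 0.72, -0.001]
ft_force: [-0.5, -0.1, -0.4]
finger_gap: 0.0299
```

{"name": "play_rows", "arguments": {"plan": [[0,0,0.8,0,0,0,-0.3],[0,0.3,0.8,0,0,0,-0.3],[0,0.8,0.2,0,0,0,-0.3],[0,0.8,0,0,0,0,-0.3],[0,0.8,0,0,0,0,-0.3]]}}

```text
t: 23.95
tcp_pos: [0.5912, 0.14, 0.1249]
tcp_rot: [0.001, 0.694, 0.72, 0.001]
ft_force: [-0.2, -0.3, -0.5]
finger_gap: 0.0299
```

{"name": "play_rows", "arguments": {"plan": [[0.03,0.8,0,0,0,-0.1,-0.3],[0.04,0.7,0,0,0,-0.1,-0.3],[0.04,0.5,0,0,0,-0.1,-0.3],[0,0,0,0,0,0,-0.3]]}}

```text
t: 24.28
tcp_pos: [0.5945, 0.2232, 0.1233]
tcp_rot: [-0.0, 0.699, 0.715, 0.001]
ft_force: [-0.4, -0.8, 0.6]
finger_gap: 0.0299
```

```bash
python3 go.py 596 230.3 60 0.5; python3 -c "
from h import *
c=cap('scene')
i=cv2.cvtColor(c['image'],cv2.COLOR_RGB2BGR)
cv2.imwrite('pics/s12.png',cv2.resize(i[180:340,260:420],None,fx=3.7,fy=3.7,interpolation=cv2.INTER_CUBIC))"
```

```text
t 24.28 tcp [594.5 223.2 123.3] jaw 1.2 gap 29.9 F [-0.4 -0.8  0.6] j [ 0.24  0.56 -0.11  0.9   0.    1.79] zax [ 0.001  0.002 -1.   ]
units shift [ 0.04  0.18 -1.58] rows>= 2
rz units -0.19 (deg -0.7)
```

View pics/s12.png

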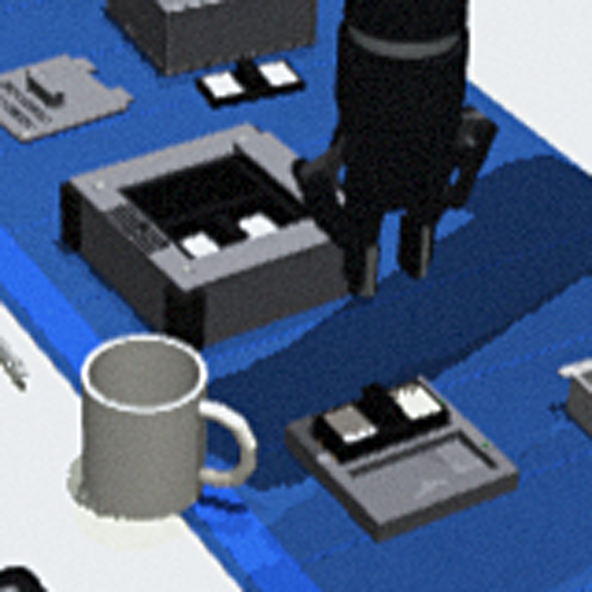

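{"name": "play_rows", "arguments": {"plan": [[0.04,0.1,-0.6,0,0,-0.2,-0.3],[0,0,-0.6,0,0,0,-0.3],[0,0,-0.5,0,0,0,-0.3],[0,0,-0.2,0,0,0,-0.3],[0,0,0,0,0,0,-0.3]]}}

```text
t: 24.75
tcp_pos: [0.5943, 0.2215, 0.045]
tcp_rot: [-0.001, 0.706, 0.708, -0.002]
ft_force: [-0.6, -0.8, -0.5]
finger_gap: 0.0298
```

```bash
python3 go.py 596 230.3 31 0.3; python3 -c "
from h import *
c=cap('scene')
i=cv2.cvtColor(c['image'],cv2.COLOR_RGB2BGR)
cv2.imwrite('pics/s13.png',cv2.resize(i[200:340,300:440],None,fx=4.2,fy=4.2,interpolation=cv2.INTER_CUBIC))"
```

```text
t 24.75 tcp [594.3 221.5  45. ] jaw 0.1 gap 29.8 F [-0.6 -0.8 -0.5] j [ 0.24  0.65 -0.18  0.75 -0.    1.81] zax [-0.005 -0.001 -1.   ]
units shift [ 0.04  0.22 -0.35] rows>= 1
rz units 0.05 (deg 0.2)
```

View pics/s13.png

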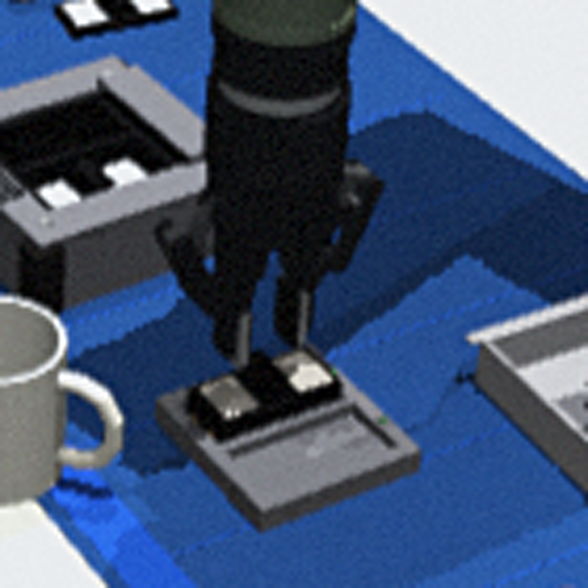

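{"name": "play_rows", "arguments": {"plan": [[0.02,0.22,0,0,0,0,-0.3],[0,0,0,0,0,0,-0.3],[0,0,0,0,0,0,-0.3]]}}

```text
t: 25.05
tcp_pos: [0.5981, 0.2326, 0.049]
tcp_rot: [0.001, 0.706, 0.708, 0.001]
ft_force: [0.1, 0.1, -0.1]
finger_gap: 0.0298
```

{"name": "play_rows", "arguments": {"plan": [[-0.05,-0.06,-0.2,0,0,0,-0.3],[0,0,-0.15,0,0,0,-0.3],[0,0,-0.08,0,0,0,-0.3],[0,0,0,0,0,0,-0.3],[0,0,0,0,0,0,-0.3]]}}

```text
t: 25.47
tcp_pos: [0.5945, 0.2293, 0.0296]
tcp_rot: [-0.0, 0.706, 0.708, -0.0]
ft_force: [0.7, 0.0, 0.0]
finger_gap: 0.0298
```

{"name": "play_rows", "arguments": {"plan": [[0.03,0.02,0.02,0,0,0,-0.3],[0,0,0,0,0,0,-0.6],[0,0,0,0,0,0,-1],[0,0,0,0,0,0,-1],[0,0,0,0,0,0,-1]]}}

```text
t: 25.88
tcp_pos: [0.5966, 0.2304, 0.0316]
tcp_rot: [0.0, 0.706, 0.708, 0.001]
ft_force: [0.3, -0.2, 2.6]
finger_gap: 0.0097
```

{"name": "play_rows", "arguments": {"plan": [[0,0,0,0,0,0,-1],[0,0,0.2,0,0,0,-1],[0,0,0.5,0,0,0,-1],[0,0,0.7,0,0,0,-1],[0,0,0.7,0,0,0,-1]]}}

```text
t: 26.3
tcp_pos: [0.5946, 0.2299, 0.1149]
tcp_rot: [-0.001, 0.706, 0.708, -0.002]
ft_force: [0.8, 0.3, -1.3]
finger_gap: 0.0102
```

```bash
python3 go.py 591.6 -17 110 2; python3 -c "
from h import *
c=cap('scene')
i=cv2.cvtColor(c['image'],cv2.COLOR_RGB2BGR)
cv2.imwrite('pics/s14.png',cv2.resize(i[180:340,260:420],None,fx=3.7,fy=3.7,interpolation=cv2.INTER_CUBIC))"
```

```text
t 26.30 tcp [594.6 229.9 114.9] jaw 0.2 gap 10.2 F [ 0.8  0.3 -1.3] j [ 0.25  0.58 -0.1   0.89  0.    1.82] zax [-0.004 -0.001 -1.   ]
units shift [-0.08 -6.17 -0.12] rows>= 7
rz units 0.46 (deg 1.8)
```

View pics/s14.png

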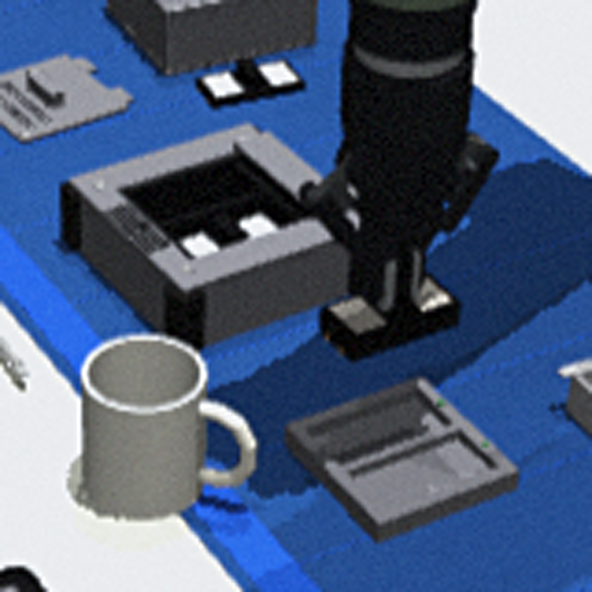

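{"name": "play_rows", "arguments": {"plan": [[-0.02,-0.6,0.05,0,0,0.1,-1],[-0.02,-0.8,0,0,0,0.1,-1],[-0.03,-0.8,0,0,0,0.1,-1],[-0.03,-0.8,0,0,0,0.1,-1],[0,-0.8,0,0,0,0.06,-1]]}}

```text
t: 26.77
tcp_pos: [0.5912, 0.0771, 0.1169]
tcp_rot: [-0.0, 0.694, 0.72, -0.0]
ft_force: [0.8, 0.7, -1.6]
finger_gap: 0.0099
```

{"name": "play_rows", "arguments": {"plan": [[0,-0.8,0,0,0,0,-1],[0,-0.8,0,0,0,0,-1],[0,-0.7,0,0,0,0,-1],[0,0,0,0,0,0,-1],[0,0,0,0,0,0,-1]]}}

```text
t: 27.18
tcp_pos: [0.5917, -0.0153, 0.1169]
tcp_rot: [-0.0, 0.696, 0.718, -0.0]
ft_force: [-0.2, 0.1, -1.0]
finger_gap: 0.0098
```

```bash
python3 go.py 591.6 -16.7 80 2
```

```text
t 27.18 tcp [591.7 -15.3 116.9] jaw 1.8 gap 9.8 F [-0.2  0.1 -1. ] j [-0.15  0.5  -0.24  0.83  0.    1.39] zax [-0.001  0.    -1.   ]
units shift [-0.   -0.04 -0.92] rows>= 1
rz units 0.04 (deg 0.2)
```

{"name": "play_rows", "arguments": {"plan": [[0,-0.04,-0.3,0,0,0,-1],[0,0,-0.4,0,0,0,-1],[0,0,-0.25,0,0,0,-1],[0,0,0,0,0,0,-1],[0,0,0,0,0,0,-1]]}}

```text
t: 27.6
tcp_pos: [0.5913, -0.0143, 0.0784]
tcp_rot: [-0.001, 0.694, 0.72, -0.001]
ft_force: [0.1, 1.3, -1.9]
finger_gap: 0.0095
```

{"name": "play_rows", "arguments": {"plan": [[0,-0.06,0,0,0,-0.04,-1],[0,0,0,0,0,0,-1],[0,0,-0.15,0,0,0,-1],[0,0,-0.1,0,0,0,-1],[0,0,0,0,0,0,-1]]}}

```text
t: 28.02
tcp_pos: [0.5915, -0.0177, 0.0682]
tcp_rot: [-0.0, 0.696, 0.718, -0.0]
ft_force: [-0.1, 0.2, -1.5]
finger_gap: 0.0099
```

{"name": "play_rows", "arguments": {"plan": [[0,0.02,-0.15,0,0,0,-1],[0,0,-0.2,0,0,0,-1],[0,0,-0.15,0,0,0,-1],[0,0,-0.05,0,0,0,-1],[0,0,0,0,0,0,-1]]}}

```text
t: 28.43
tcp_pos: [0.5912, -0.0168, 0.0458]
tcp_rot: [-0.001, 0.696, 0.718, -0.001]
ft_force: [0.3, -0.4, -1.0]
finger_gap: 0.0098
```

{"name": "play_rows", "arguments": {"plan": [[0,0,-0.06,0,0,0,-1],[0,0,-0.04,0,0,0,-1],[0,0,0,0,0,0,-1]]}}

```text
t: 28.68
tcp_pos: [0.5921, -0.0169, 0.0428]
tcp_rot: [-0.0, 0.696, 0.718, -0.0]
ft_force: [-1.0, 0.6, -2.2]
finger_gap: 0.0098
```

{"name": "play_rows", "arguments": {"plan": [[0,0,-0.05,0,0,0,-1],[0,0,0,0,0,0,-1],[0,0,0,0,0,0,-0.5],[0,0,0,0,0,0,-0.4],[0,0,0.3,0,0,0,-0.3]]}}

```text
t: 29.1
tcp_pos: [0.5906, -0.0168, 0.0513]
tcp_rot: [-0.001, 0.696, 0.718, -0.001]
ft_force: [0.3, 0.1, 0.9]
finger_gap: 0.0301
```

{"name": "play_rows", "arguments": {"plan": [[0,0,0.8,0,0,0,-0.3],[-0.3,0,0.8,0,0,0,-0.3],[-0.5,-0.5,0.2,0,0,0,-0.3],[-0.6,-0.8,0,0,0,0,-0.3],[-0.6,-0.8,0,0,0,0,-0.3]]}}

```text
t: 29.52
tcp_pos: [0.5125, -0.1014, 0.1263]
tcp_rot: [0.002, 0.695, 0.719, 0.001]
ft_force: [0.8, -1.0, -0.5]
finger_gap: 0.03
```

{"name": "play_rows", "arguments": {"plan": [[-0.6,-0.8,0,0,0,0,-0.3],[-0.6,-0.8,0,0,0,0,-0.3],[-0.4,-0.5,0,0,0,0,-0.3],[0,0,0,0,0,0,-0.3]]}}

```text
t: 29.85
tcp_pos: [0.4456, -0.1881, 0.1252]
tcp_rot: [0.0, 0.698, 0.716, -0.001]
ft_force: [0.1, 0.5, -0.5]
finger_gap: 0.0299
```

```bash
python3 go.py 443 -193 60 -6.6
python3 - <<'E'
from labels import *
c=cap('top','t5.png'); m,l,o=labels(c)
for x in o: print(np.round(x[0],1),x[1],np.round(plane(c,[x[0]],.037)*1000,1),np.round(plane(c,[x[0]],.009)*1000,1))
i=cv2.imread('pics/t5.png');cv2.imwrite('pics/t5z.png',cv2.resize(i[190:340,280:480],None,fx=4,fy=4,interpolation=cv2.INTER_CUBIC))
c=cap('scene')
i=cv2.cvtColor(c['image'],cv2.COLOR_RGB2BGR)
cv2.imwrite('pics/s15.png',cv2.resize(i[140:300,230:430],None,fx=3.7,fy=3.7,interpolation=cv2.INTER_CUBIC))
E
```

```text
t 29.85 tcp [ 445.6 -188.1  125.2] jaw 1.5 gap 29.9 F [ 0.1  0.5 -0.5] j [-0.55  0.31 -0.52  0.74 -0.    0.99] zax [-0.001 -0.001 -1.   ]
units shift [-0.06 -0.12 -1.63] rows>= 2
rz units -2.03 (deg -8.1)
[328.  226.6] 85 [[616.8 -16.3  37. ]] [[623.6 -17.    9. ]]
[309.5 229.1] 88 [[614.8  31.6  37. ]] [[621.5  32.    9. ]]
[330.4 244.9] 90 [[568.7 -17.8  37. ]] [[574.2 -18.5   9. ]]
[311.8 247.2] 89 [[567.1  29.7  37. ]] [[572.6  30.1   9. ]]
[440.7 253.8] 71 [[ 520.1 -293.3   37. ]] [[ 524.5 -301.     9. ]]
[332.2 292.7] 93 [[447.7 -11.   37. ]] [[450.2 -11.6   9. ]]
[329.9 311.7] 96 [[401.8  -0.9  37. ]] [[403.2  -1.3   9. ]]
```

View pics/t5z.png

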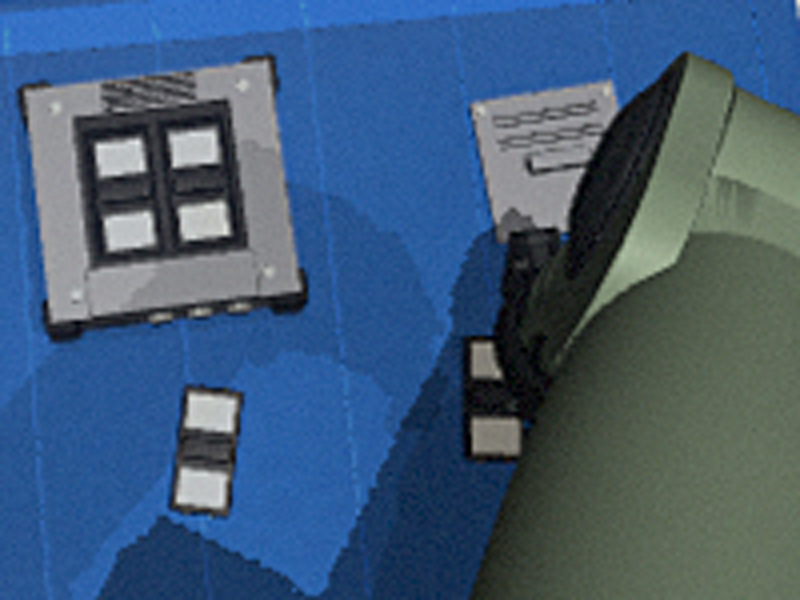

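View pics/s15.png

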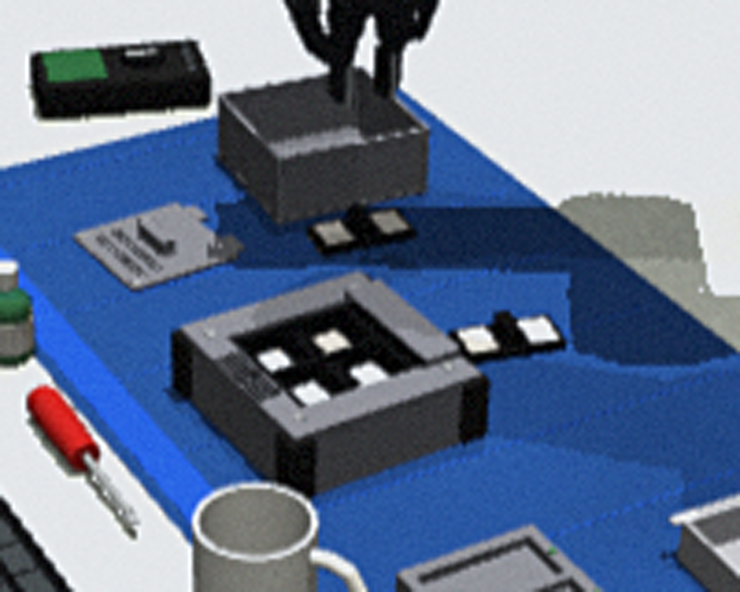

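{"name": "play_rows", "arguments": {"plan": [[-0.05,-0.1,-0.5,0,0,-0.6,-0.3],[0,0,-0.6,0,0,-0.6,-0.3],[0,0,-0.5,0,0,-0.6,-0.3],[0,0,-0.3,0,0,-0.05,-0.3],[0,0,0,0,0,0,-0.3]]}}

```text
t: 30.37
tcp_pos: [0.4453, -0.1868, 0.0467]
tcp_rot: [-0.002, 0.74, 0.673, -0.0]
ft_force: [-0.9, 0.2, 0.0]
finger_gap: 0.0298
```

{"name": "play_rows", "arguments": {"plan": [[0,0,0,0,0,0,-0.3]]}}

```text
t: 30.45
tcp_pos: [0.4464, -0.1878, 0.0486]
tcp_rot: [-0.001, 0.74, 0.673, -0.0]
ft_force: [0.3, -0.9, -0.1]
finger_gap: 0.0301
```

```bash
python3 go.py 443 -193 12 -6; python3 -c "
from h import *
c=cap('scene')
i=cv2.cvtColor(c['image'],cv2.COLOR_RGB2BGR)
cv2.imwrite('pics/s16.png',cv2.resize(i[120:240,270:430],None,fx=4.5,fy=4.5,interpolation=cv2.INTER_CUBIC))"
```

```text
t 30.45 tcp [ 446.4 -187.8   48.6] jaw -5.4 gap 30.1 F [ 0.3 -0.9 -0.1] j [-0.55  0.42 -0.59  0.56  0.    1.11] zax [-0.001  0.001 -1.   ]
units shift [-0.09 -0.13 -0.92] rows>= 1
rz units -0.14 (deg -0.6)
```

View pics/s16.png

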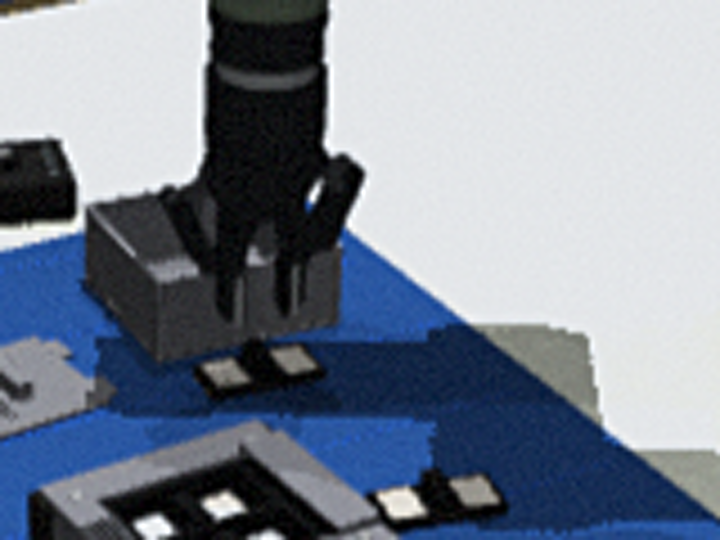

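{"name": "play_rows", "arguments": {"plan": [[-0.08,-0.13,-0.15,0,0,-0.1,-0.3],[0,0,-0.2,0,0,0,-0.3],[0,0,0,0,0,0,-0.3],[0,0,0,0,0,0,-0.3]]}}

```text
t: 30.83
tcp_pos: [0.4426, -0.1941, 0.0348]
tcp_rot: [-0.0, 0.743, 0.669, -0.0]
ft_force: [-0.2, 0.1, -0.4]
finger_gap: 0.03
```

```bash
python3 go.py 443 -193 12 -6
```

```text
t 30.83 tcp [ 442.6 -194.1   34.8] jaw -6.0 gap 30.0 F [-0.2  0.1 -0.4] j [-0.57  0.44 -0.61  0.52  0.    1.11] zax [-0.  0. -1.]
units shift [ 0.01  0.03 -0.57] rows>= 1
rz units -0.01 (deg -0.0)
```

{"name": "play_rows", "arguments": {"plan": [[0.01,0.03,-0.25,0,0,0,-0.3],[0,0,-0.2,0,0,0,-0.3],[0,0,-0.1,0,0,0,-0.3],[0,0,0,0,0,0,-0.3],[0,0,0,0,0,0,-0.6]]}}

```text
t: 31.25
tcp_pos: [0.4429, -0.1927, 0.0125]
tcp_rot: [-0.001, 0.743, 0.67, -0.0]
ft_force: [0.2, -0.0, -0.4]
finger_gap: 0.019
```

{"name": "play_rows", "arguments": {"plan": [[0,0,0,0,0,0,-1],[0,0,0,0,0,0,-1],[0,0,0,0,0,0,-1],[0,0,0.3,0,0,0,-1],[0,0,0.8,0,0,0,-1]]}}

```text
t: 31.67
tcp_pos: [0.4405, -0.1913, 0.0545]
tcp_rot: [-0.003, 0.743, 0.669, -0.001]
ft_force: [-0.3, -0.7, -0.2]
finger_gap: 0.0099
```

{"name": "play_rows", "arguments": {"plan": [[0,0,0.9,0,0,0,-1],[0,0,0.9,0,0,0,-1],[0,0,0,0,0,0,-1]]}}

```text
t: 31.92
tcp_pos: [0.4471, -0.1952, 0.1354]
tcp_rot: [0.005, 0.743, 0.67, 0.001]
ft_force: [2.1, -0.2, -0.2]
finger_gap: 0.0104
```

```bash
python3 go.py 443 -193 12 -6
python3 - <<'E'
from meas import *
c=cap('scene')
i=cv2.cvtColor(c['image'],cv2.COLOR_RGB2BGR)
cv2.imwrite('pics/s17.png',cv2.resize(i[100:240,270:430],None,fx=4.5,fy=4.5,interpolation=cv2.INTER_CUBIC))
# bin corners from first top picture z2 (x4, offset 310,190)
c=cap('top'); q=lambda x,y:((x+.5)/4-.5+310,(y+.5)/4-.5+190)
print(np.round(plane(c,[q(457,307),q(657,304),q(672,520),q(468,522)],.060)*1000))
E
```

```text
t 31.92 tcp [ 447.1 -195.2  135.4] jaw -5.9 gap 10.4 F [ 2.1 -0.2 -0.2] j [-0.56  0.3  -0.5   0.76  0.    1.11] zax [ 0.009 -0.006 -1.   ]
units shift [-0.1   0.06 -3.08] rows>= 4
rz units -0.02 (deg -0.1)
[[ 489. -241.   60.]
 [ 480. -364.   60.]
 [ 349. -352.   60.]
 [ 359. -230.   60.]]
```

View pics/s17.png

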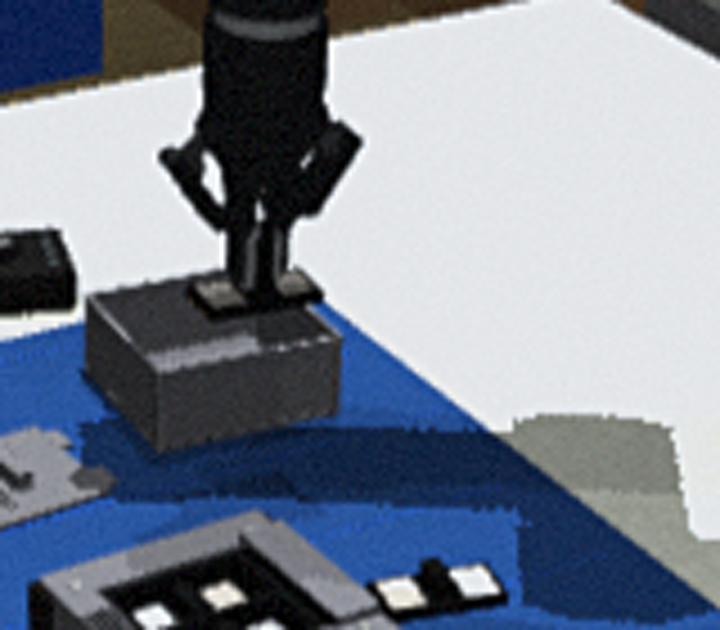

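{"name": "play_rows", "arguments": {"plan": [[-0.15,-0.6,0,0,0,0.1,-1],[-0.15,-0.7,0,0,0,0.1,-1],[-0.15,-0.7,0,0,0,0.1,-1],[-0.15,-0.7,0,0,0,0.1,-1],[-0.1,-0.55,0,0,0,0,-1]]}}

```text
t: 32.43
tcp_pos: [0.4138, -0.3239, 0.1271]
tcp_rot: [-0.001, 0.734, 0.68, -0.0]
ft_force: [-0.0, -0.5, 0.2]
finger_gap: 0.0098
```

{"name": "play_rows", "arguments": {"plan": [[0,0,0,0,0,0,-1],[0,0,0,0,0,0,-1]]}}

```text
t: 32.6
tcp_pos: [0.4141, -0.323, 0.1272]
tcp_rot: [-0.002, 0.734, 0.679, 0.0]
ft_force: [0.9, 0.3, -0.7]
finger_gap: 0.0098
```

```bash
python3 go.py 417 -324 20 -4
```

```text
t 32.60 tcp [ 414.1 -323.   127.2] jaw -4.5 gap 9.8 F [ 0.9  0.3 -0.7] j [-0.8   0.38 -0.41  0.79  0.    0.85] zax [-0.002  0.002 -1.   ]
units shift [ 0.07 -0.03 -2.68] rows>= 3
rz units 0.12 (deg 0.5)
```

{"name": "play_rows", "arguments": {"plan": [[0.06,0,-0.5,0,0,0.1,-1],[0,0,-0.6,0,0,0,-1],[0,0,-0.6,0,0,0,-1],[0,0,-0.6,0,0,0,-1],[0,0,0,0,0,0,-1]]}}

```text
t: 33.02
tcp_pos: [0.4147, -0.3184, 0.0322]
tcp_rot: [-0.005, 0.731, 0.683, 0.0]
ft_force: [-1.2, 1.1, -0.4]
finger_gap: 0.01
```

```bash
python3 go.py 417 -324 19 -4
```

```text
t 33.02 tcp [ 414.7 -318.4   32.2] jaw -3.9 gap 10.0 F [-1.2  1.1 -0.4] j [-0.8   0.51 -0.5   0.58  0.    0.84] zax [-0.007  0.007 -1.   ]
units shift [ 0.06 -0.14 -0.33] rows>= 1
rz units -0.03 (deg -0.1)
```

{"name": "play_rows", "arguments": {"plan": [[0,-0.05,-0.3,0,0,0,-1],[0,0,-0.1,0,0,0,-1],[0,0,0,0,0,0,-1],[0,0,0,0,0,0,-0.5],[0,0,0,0,0,0,-0.3]]}}

```text
t: 33.43
tcp_pos: [0.4183, -0.3251, 0.022]
tcp_rot: [0.001, 0.731, 0.682, 0.0]
ft_force: [-0.6, 0.2, -0.2]
finger_gap: 0.0297
```

{"name": "play_rows", "arguments": {"plan": [[0,0,0.3,0,0,0,-0.3],[0,0,0.8,0,0,0,-0.3],[0,0,0.8,0,0,0,-0.3],[0,0.3,0.6,0,0,0,-0.3],[0,0.8,0,0,0,0,-0.3]]}}

```text
t: 33.85
tcp_pos: [0.4217, -0.2866, 0.1273]
tcp_rot: [0.007, 0.732, 0.681, 0.0]
ft_force: [0.7, 0.3, 0.3]
finger_gap: 0.0299
```

{"name": "play_rows", "arguments": {"plan": [[0,0.9,0,0,0,-0.4,-0.3],[0,0.9,0,0,0,-0.4,-0.3],[0,0.9,0,0,0,-0.4,-0.3],[0,0.9,0,0,0,-0.4,-0.3],[0,0.9,0,0,0,-0.4,-0.3]]}}

```text
t: 34.27
tcp_pos: [0.4178, -0.0995, 0.1221]
tcp_rot: [0.001, 0.777, 0.629, 0.001]
ft_force: [1.5, 0.2, -0.4]
finger_gap: 0.0296
```

{"name": "play_rows", "arguments": {"plan": [[0,0.9,0,0,0,0,-0.3],[0,0.9,0,0,0,0,-0.3],[0,0.3,0,0,0,0,-0.3],[0,0,0,0,0,0,-0.3]]}}

```text
t: 34.6
tcp_pos: [0.4175, -0.0143, 0.122]
tcp_rot: [0.0, 0.775, 0.632, 0.001]
ft_force: [-0.8, 0.3, 0.5]
finger_gap: 0.03
```

```bash
python3 go.py 426.7 -6.5 60 -12.4;  python3 - <<'E'
from meas import *
c=cap('scene')
i=cv2.cvtColor(c['image'],cv2.COLOR_RGB2BGR)
cv2.imwrite('pics/s18.png',cv2.resize(i[140:280,270:430],None,fx=4.5,fy=4.5,interpolation=cv2.INTER_CUBIC))
E
```

```text
t 34.60 tcp [417.5 -14.3 122. ] jaw -11.7 gap 30.0 F [-0.8  0.3  0.5] j [-0.21  0.2  -0.68  0.69  0.    1.56] zax [ 0.001  0.    -1.   ]
units shift [ 0.23  0.2  -1.55] rows>= 2
rz units -0.18 (deg -0.7)
```

View pics/s18.png

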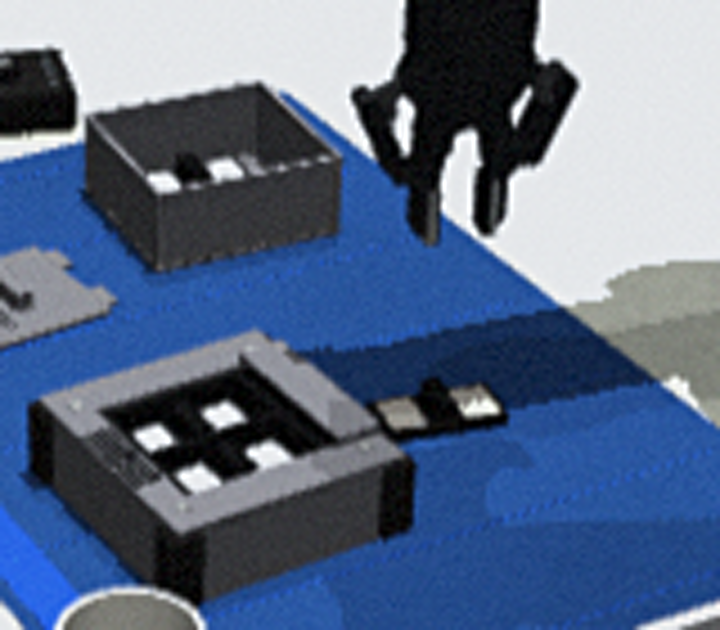

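{"name": "play_rows", "arguments": {"plan": [[0.2,0.18,-0.6,0,0,-0.15,-0.3],[0,0,-0.7,0,0,0,-0.3],[0,0,-0.6,0,0,0,-0.3],[0,0,0,0,0,0,-0.3],[0,0,0,0,0,0,-0.3]]}}

```text
t: 35.07
tcp_pos: [0.4249, -0.0105, 0.0447]
tcp_rot: [-0.001, 0.781, 0.625, -0.001]
ft_force: [-0.0, -0.0, 0.2]
finger_gap: 0.03
```

```bash
python3 go.py 426.7 -6.5 12 -12.4
```

```text
t 35.07 tcp [424.9 -10.5  44.7] jaw -12.6 gap 30.0 F [-0.  -0.   0.2] j [-0.2   0.34 -0.74  0.48 -0.    1.59] zax [-0.002  0.    -1.   ]
units shift [ 0.05  0.1  -0.82] rows>= 1
rz units 0.06 (deg 0.2)
```

{"name": "play_rows", "arguments": {"plan": [[0.04,0.1,-0.15,0,0,0,-0.3],[0,0,-0.2,0,0,0,-0.3],[0,0,0,0,0,0,-0.3],[0,0,0,0,0,0,-0.3]]}}

```text
t: 35.4
tcp_pos: [0.4275, -0.0058, 0.0313]
tcp_rot: [0.0, 0.78, 0.626, 0.0]
ft_force: [-0.4, -0.7, -0.3]
finger_gap: 0.0303
```

{"name": "play_rows", "arguments": {"plan": [[0,0,-0.2,0,0,0,-0.3],[0,0,-0.15,0,0,0,-0.3],[0,0,-0.1,0,0,0,-0.3],[0,0,0,0,0,0,-0.3]]}}

```text
t: 35.73
tcp_pos: [0.4265, -0.0056, 0.0121]
tcp_rot: [-0.001, 0.78, 0.626, -0.001]
ft_force: [-0.1, -0.4, 1.0]
finger_gap: 0.0302
```

{"name": "play_rows", "arguments": {"plan": [[0,0,0,0,0,0,-0.6],[0,0,0,0,0,0,-1],[0,0,0,0,0,0,-1],[0,0,0,0,0,0,-1],[0,0,0.3,0,0,0,-1]]}}

```text
t: 36.15
tcp_pos: [0.426, -0.0055, 0.0239]
tcp_rot: [-0.001, 0.78, 0.626, -0.001]
ft_force: [-0.1, 0.1, -0.6]
finger_gap: 0.0099
```

{"name": "play_rows", "arguments": {"plan": [[0,0,0.8,0,0,0,-1],[0,0,0.9,0,0,0,-1],[0,0,0.8,0,0,0,-1],[0,-0.4,0,0,0,0.3,-1],[0,-0.7,0,0,0,0.3,-1]]}}

```text
t: 36.57
tcp_pos: [0.429, -0.0491, 0.1273]
tcp_rot: [0.002, 0.765, 0.644, 0.002]
ft_force: [-0.1, -0.5, -1.0]
finger_gap: 0.0098
```

{"name": "play_rows", "arguments": {"plan": [[0,-0.8,0,0,0,0.3,-1],[0,-0.8,0,0,0,0.3,-1],[0,-0.8,0,0,0,0.3,-1],[0,-0.8,0,0,0,0.3,-1],[0,-0.8,0,0,0,0.3,-1]]}}

```text
t: 36.98
tcp_pos: [0.427, -0.2112, 0.1251]
tcp_rot: [0.0, 0.732, 0.681, 0.0]
ft_force: [0.4, 0.2, -0.5]
finger_gap: 0.0097
```

```bash
python3 go.py 421 -269 20 -4;  python3 - <<'E'
from meas import *
c=cap('scene')
i=cv2.cvtColor(c['image'],cv2.COLOR_RGB2BGR)
cv2.imwrite('pics/s19.png',cv2.resize(i[100:260,270:430],None,fx=3.7,fy=3.7,interpolation=cv2.INTER_CUBIC))
E
```

```text
t 36.98 tcp [ 427.  -211.2  125.1] jaw -4.1 gap 9.7 F [ 0.4  0.2 -0.5] j [-0.61  0.3  -0.53  0.74  0.    1.03] zax [ 0. -0. -1.]
units shift [-0.15 -1.44 -2.63] rows>= 3
rz units 0.02 (deg 0.1)
```

View pics/s19.png

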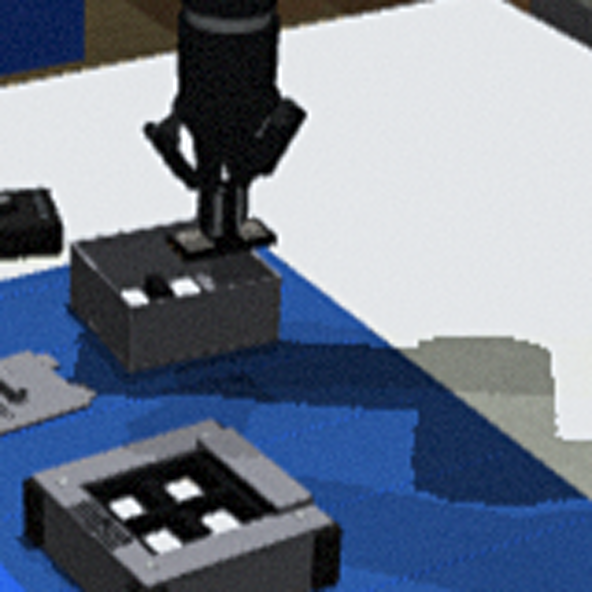

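{"name": "play_rows", "arguments": {"plan": [[-0.1,-0.5,0,0,0,0,-1],[-0.05,-0.5,0,0,0,0,-1],[0,-0.4,0,0,0,0,-1],[0,0,0,0,0,0,-1],[0,0,0,0,0,0,-1]]}}

```text
t: 37.45
tcp_pos: [0.4211, -0.2659, 0.1249]
tcp_rot: [-0.0, 0.733, 0.681, 0.0]
ft_force: [-1.0, -0.1, -1.0]
finger_gap: 0.0099
```

```bash
python3 go.py 421 -269 20 -4
```

```text
t 37.45 tcp [ 421.1 -265.9  124.9] jaw -4.2 gap 9.9 F [-1.  -0.1 -1. ] j [-0.71  0.33 -0.48  0.76  0.    0.93] zax [-0.     0.001 -1.   ]
units shift [-0.   -0.08 -2.62] rows>= 3
rz units 0.06 (deg 0.2)
```

{"name": "play_rows", "arguments": {"plan": [[0,-0.08,-0.4,0,0,0,-1],[0,0,-0.4,0,0,0,-1],[0,0,-0.4,0,0,0,-1],[0,0,0,0,0,0,-1],[0,0,0,0,0,0,-1]]}}

```text
t: 37.87
tcp_pos: [0.4206, -0.2672, 0.0765]
tcp_rot: [-0.001, 0.732, 0.682, -0.0]
ft_force: [-0.1, 0.5, -0.0]
finger_gap: 0.0099
```

{"name": "play_rows", "arguments": {"plan": [[0,-0.05,-0.4,0,0,0,-1],[0,0,-0.5,0,0,0,-1],[0,0,-0.4,0,0,0,-1],[0,0,0,0,0,0,-1],[0,0,0,0,0,0,-1]]}}

```text
t: 38.28
tcp_pos: [0.4213, -0.2704, 0.0255]
tcp_rot: [-0.0, 0.732, 0.681, 0.0]
ft_force: [-0.6, -0.2, 0.1]
finger_gap: 0.0095
```

{"name": "play_rows", "arguments": {"plan": [[0,0,-0.12,0,0,0,-1],[0,0,0,0,0,0,-0.5],[0,0,0,0,0,0,-0.3],[0,0,0.3,0,0,0,-0.3],[0,0,0.8,0,0,0,-0.3]]}}

```text
t: 38.7
tcp_pos: [0.4191, -0.2691, 0.0622]
tcp_rot: [-0.003, 0.732, 0.681, -0.0]
ft_force: [-0.4, -0.2, -0.8]
finger_gap: 0.0297
```

{"name": "play_rows", "arguments": {"plan": [[0,0,0.8,0,0,0,-0.3],[0,0,0.6,0,0,0.4,-0.3],[0.5,0,0,0,0,0.4,-0.3],[0.8,0.1,0,0,0,0.4,-0.3],[0.8,0.1,0,0,0,0.4,-0.3]]}}

```text
t: 39.12
tcp_pos: [0.5066, -0.2636, 0.1223]
tcp_rot: [0.002, 0.693, 0.721, 0.0]
ft_force: [-0.1, -1.5, 0.7]
finger_gap: 0.03
```

{"name": "play_rows", "arguments": {"plan": [[0.8,0.1,0,0,0,0.4,-0.3],[0.8,0.1,0,0,0,0,-0.3],[0.5,0,0,0,0,0,-0.3],[0,0,0,0,0,0,-0.3],[0,0,0,0,0,0,-0.3]]}}

```text
t: 39.53
tcp_pos: [0.5901, -0.2547, 0.1204]
tcp_rot: [0.0, 0.682, 0.731, -0.0]
ft_force: [-0.6, -0.7, -0.5]
finger_gap: 0.0301
```

```bash
python3 go.py 593.9 -254.2 7 4;  python3 - <<'E'
from meas import *
c=cap('scene','s20.png')
i=cv2.cvtColor(c['image'],cv2.COLOR_RGB2BGR)
cv2.imwrite('pics/s20.png',cv2.resize(i[100:260,240:400],None,fx=3.7,fy=3.7,interpolation=cv2.INTER_CUBIC))
E
```

```text
t 39.53 tcp [ 590.1 -254.7  120.4] jaw 3.9 gap 30.1 F [-0.6 -0.7 -0.5] j [-0.52  0.58 -0.08  0.91 -0.    0.98] zax [ 0. -0. -1.]
units shift [ 0.1   0.01 -2.84] rows>= 3
rz units 0.02 (deg 0.1)
```

View pics/s20.png

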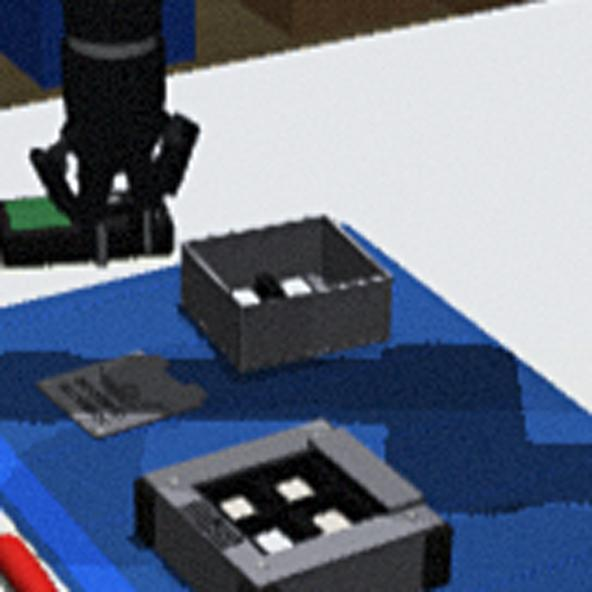

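{"name": "play_rows", "arguments": {"plan": [[0.1,0,-0.6,0,0,0,-0.3],[0,0,-0.7,0,0,0,-0.3],[0,0,-0.7,0,0,0,-0.3],[0,0,-0.2,0,0,0,-0.3],[0,0,0,0,0,0,-0.3]]}}

```text
t: 40.0
tcp_pos: [0.5901, -0.254, 0.03]
tcp_rot: [-0.003, 0.683, 0.73, -0.001]
ft_force: [-0.5, -0.3, 0.7]
finger_gap: 0.0305
```

{"name": "play_rows", "arguments": {"plan": [[0,0,0,0,0,0,-0.3]]}}

```text
t: 40.08
tcp_pos: [0.5928, -0.2552, 0.0329]
tcp_rot: [-0.0, 0.683, 0.73, -0.0]
ft_force: [0.4, -1.2, 0.6]
finger_gap: 0.0296
```

```bash
python3 go.py 593.9 -254.2 7 4;  python3 - <<'E'
from meas import *
c=cap('scene','s20.png')
i=cv2.cvtColor(c['image'],cv2.COLOR_RGB2BGR)
cv2.imwrite('pics/s21.png',cv2.resize(i[140:240,220:340],None,fx=5,fy=5,interpolation=cv2.INTER_CUBIC))
E
```

```text
t 40.08 tcp [ 592.8 -255.2   32.9] jaw 3.8 gap 29.6 F [ 0.4 -1.2  0.6] j [-0.52  0.68 -0.16  0.74 -0.    0.98] zax [-0.  0. -1.]
units shift [ 0.03  0.03 -0.65] rows>= 1
rz units 0.05 (deg 0.2)
```

View pics/s21.png

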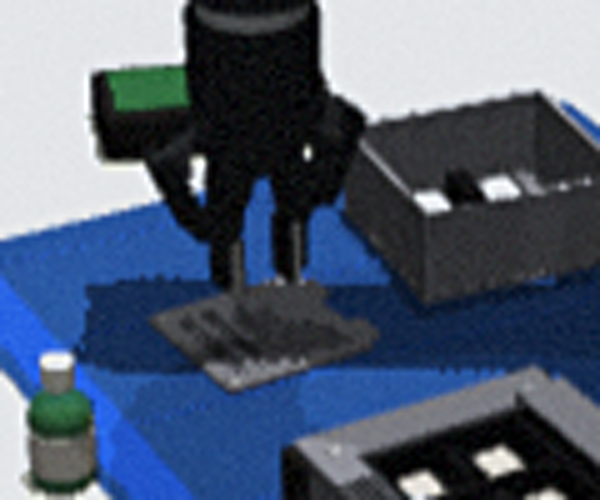

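{"name": "play_rows", "arguments": {"plan": [[0.02,0.02,-0.25,0,0,0.03,-0.3],[0,0,-0.25,0,0,0,-0.3],[0,0,-0.1,0,0,0,-0.3],[0,0,0,0,0,0,-0.3],[0,0,0,0,0,0,-0.3]]}}

```text
t: 40.55
tcp_pos: [0.5937, -0.2539, 0.0077]
tcp_rot: [-0.001, 0.682, 0.731, -0.0]
ft_force: [-0.9, 0.3, -0.3]
finger_gap: 0.0302
```

```bash
python3 go.py 593.9 -254.2 7 4;  python3 - <<'E'
from meas import *
c=cap('scene','s20.png')
i=cv2.cvtColor(c['image'],cv2.COLOR_RGB2BGR)
cv2.imwrite('pics/s22.png',cv2.resize(i[140:240,220:340],None,fx=5,fy=5,interpolation=cv2.INTER_CUBIC))
E
```

```text
t 40.55 tcp [ 593.7 -253.9    7.7] jaw 4.0 gap 30.2 F [-0.9  0.3 -0.3] j [-0.52  0.71 -0.17  0.69 -0.    0.98] zax [-0.001  0.    -1.   ]
units shift [ 0.   -0.01 -0.02] rows>= 1
rz units 0.00 (deg 0.0)
```

View pics/s22.png

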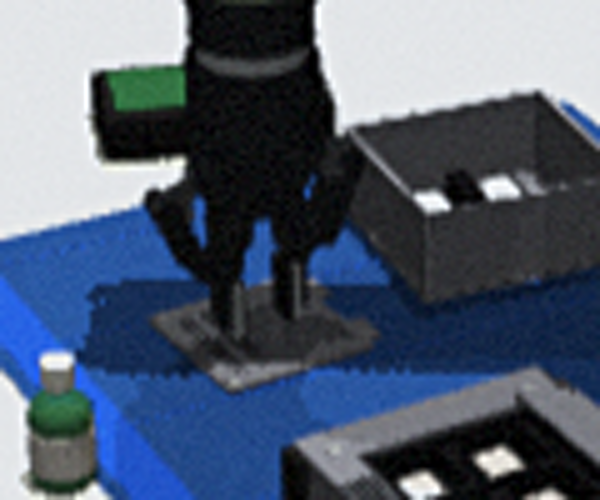

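{"name": "play_rows", "arguments": {"plan": [[0,0,0,0,0,0,-0.6],[0,0,0,0,0,0,-1],[0,0,0,0,0,0,-1],[0,0,0,0,0,0,-1],[0,0,0,0,0,0,-1]]}}

```text
t: 41.02
tcp_pos: [0.5945, -0.2543, 0.0087]
tcp_rot: [0.0, 0.682, 0.731, 0.0]
ft_force: [-1.5, 0.1, 4.3]
finger_gap: 0.0099
```

{"name": "play_rows", "arguments": {"plan": [[0,0,0.2,0,0,0,-1],[0,0,0.5,0,0,0,-1],[0,0,0.8,0,0,0,-1],[0,0,0.8,0,0,0,-1],[0,0,0.5,0,0,0,-1]]}}

```text
t: 41.43
tcp_pos: [0.595, -0.2546, 0.1236]
tcp_rot: [0.001, 0.682, 0.731, 0.0]
ft_force: [0.7, -0.6, -0.8]
finger_gap: 0.01
```

```bash
python3 go.py 610 7.7 110 2;  python3 - <<'E'
from meas import *
c=cap('scene','s20.png')
i=cv2.cvtColor(c['image'],cv2.COLOR_RGB2BGR)
cv2.imwrite('pics/s23.png',cv2.resize(i[90:240,200:340],None,fx=4,fy=4,interpolation=cv2.INTER_CUBIC))
E
```

```text
t 41.43 tcp [ 595.  -254.6  123.6] jaw 4.0 gap 10.0 F [ 0.7 -0.6 -0.8] j [-0.52  0.58 -0.07  0.91 -0.    0.98] zax [ 0.002 -0.001 -1.   ]
units shift [ 0.38  6.56 -0.34] rows>= 7
rz units -0.49 (deg -2.0)
```

View pics/s23.png

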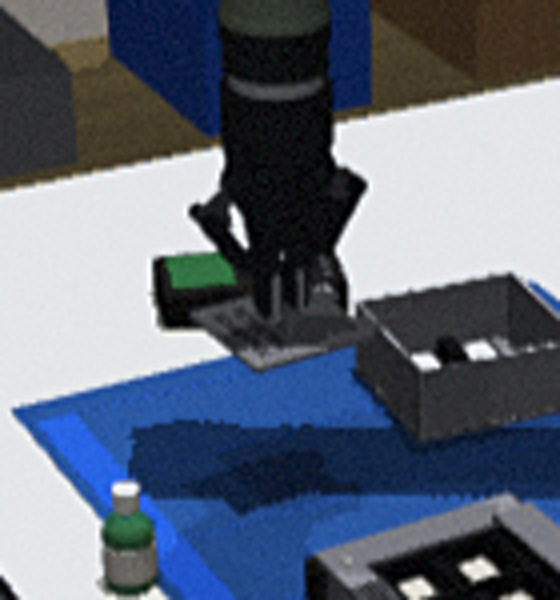

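{"name": "play_rows", "arguments": {"plan": [[0.05,0.5,0,0,0,-0.1,-1],[0.05,0.7,0,0,0,-0.1,-1],[0.05,0.75,0,0,0,-0.1,-1],[0.05,0.75,0,0,0,-0.1,-1],[0.05,0.75,0,0,0,-0.1,-1]]}}

```text
t: 41.9
tcp_pos: [0.6036, -0.1149, 0.1201]
tcp_rot: [-0.0, 0.695, 0.719, -0.0]
ft_force: [-0.2, -0.3, -0.1]
finger_gap: 0.0099
```

{"name": "play_rows", "arguments": {"plan": [[0.05,0.75,0,0,0,0,-1],[0.05,0.75,0,0,0,0,-1],[0,0.75,0,0,0,0,-1],[0,0.6,0,0,0,0,-1],[0,0.2,0,0,0,0,-1]]}}

```text
t: 42.32
tcp_pos: [0.6074, 0.0095, 0.1201]
tcp_rot: [-0.001, 0.693, 0.721, 0.0]
ft_force: [-0.5, -0.6, -0.3]
finger_gap: 0.0099
```

{"name": "play_rows", "arguments": {"plan": [[0,0,0,0.02,-0.5,0,-1],[0,0,0,0.02,-0.55,0,-1],[0,0,0,0.02,-0.55,0,-1],[0,0,0,0.02,-0.55,0,-1],[0,0,0,0,0,0,-1]]}}

```text
t: 42.73
tcp_pos: [0.6063, 0.0055, 0.1198]
tcp_rot: [0.052, 0.693, 0.717, 0.054]
ft_force: [-0.3, 0.3, -1.6]
finger_gap: 0.0098
```

```bash
python3 go.py 605 7.7 85 2;  python3 - <<'E'
from meas import *
c=cap('scene','s20.png')
i=cv2.cvtColor(c['image'],cv2.COLOR_RGB2BGR)
cv2.imwrite('pics/s24.png',cv2.resize(i[140:290,240:400],None,fx=4,fy=4,interpolation=cv2.INTER_CUBIC))
E
```

```text
t 42.73 tcp [606.3   5.5 119.8] jaw 1.9 gap 9.8 F [-0.3  0.3 -1.6] j [-0.12  0.42 -0.37  0.63  0.02  1.41] zax [ 0.149  0.005 -0.989]
units shift [-0.03  0.06 -0.87] rows>= 1
rz units 0.01 (deg 0.1)
```

View pics/s24.png

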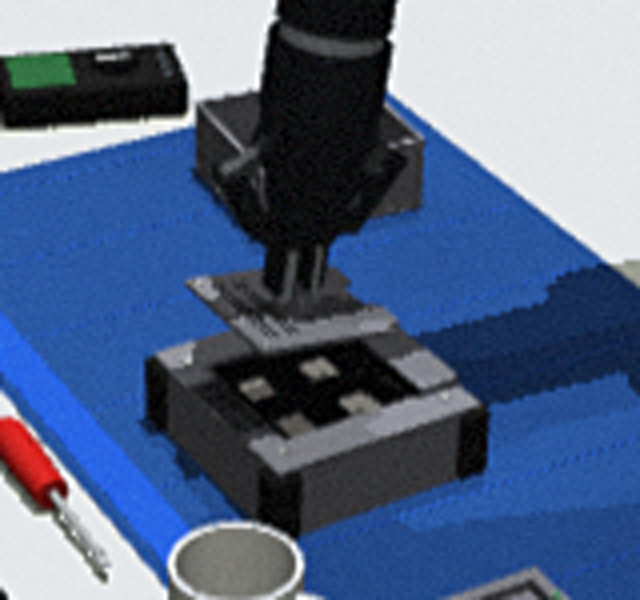

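{"name": "play_rows", "arguments": {"plan": [[-0.03,0.06,-0.4,0,0,0,-1],[0,0,-0.4,0,0,0,-1],[0,0,0,0,0,0,-1],[0,0,0,0,0,0,-1]]}}

```text
t: 43.12
tcp_pos: [0.6064, 0.008, 0.0875]
tcp_rot: [0.051, 0.693, 0.717, 0.053]
ft_force: [-0.1, 0.0, -0.7]
finger_gap: 0.0103
```

```bash
python3 go.py 603 7.5 69 2
```

```text
t 43.12 tcp [606.4   8.   87.5] jaw 1.9 gap 10.3 F [-0.1  0.  -0.7] j [-0.12  0.46 -0.41  0.56  0.02  1.42] zax [ 0.147  0.006 -0.989]
units shift [-0.08 -0.01 -0.46] rows>= 1
rz units 0.01 (deg 0.1)
```

{"name": "play_rows", "arguments": {"plan": [[-0.06,0,-0.15,0,0,0,-1],[0,0,-0.15,0,0,0,-1],[0,0,-0.1,0,0,0,-1],[0,0,0,0,0,0,-1],[0,0,0,0,0,0,-1]]}}

```text
t: 43.53
tcp_pos: [0.6043, 0.0083, 0.072]
tcp_rot: [0.052, 0.693, 0.717, 0.054]
ft_force: [0.5, 0.1, -0.9]
finger_gap: 0.0097
```

```bash
python3 go.py 603 7.5 69 2;  python3 - <<'E'
from meas import *
c=cap('scene','s20.png')
i=cv2.cvtColor(c['image'],cv2.COLOR_RGB2BGR)
cv2.imwrite('pics/s25.png',cv2.resize(i[180:290,260:380],None,fx=5.4,fy=5.4,interpolation=cv2.INTER_CUBIC))
E
```

```text
t 43.53 tcp [604.3   8.3  72. ] jaw 2.0 gap 9.7 F [ 0.5  0.1 -0.9] j [-0.12  0.48 -0.43  0.52  0.02  1.42] zax [ 0.149  0.006 -0.989]
units shift [-0.03 -0.02 -0.08] rows>= 1
rz units 0.01 (deg 0.0)
```

View pics/s25.png

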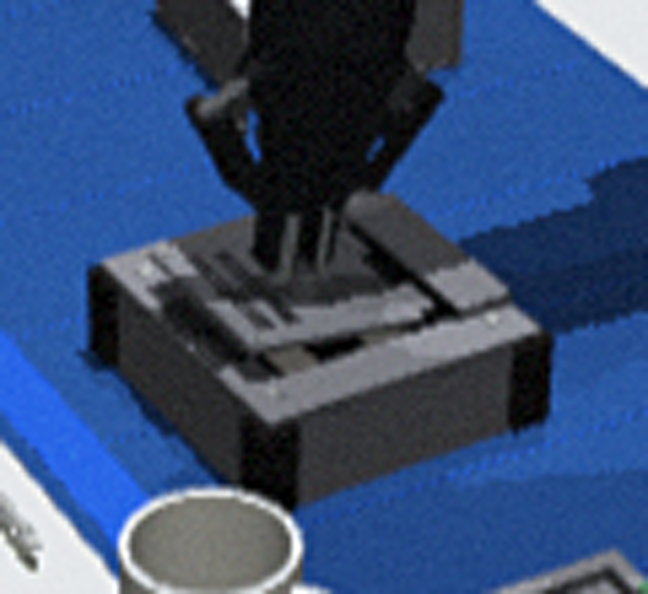

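{"name": "play_rows", "arguments": {"plan": [[0,-0.02,-0.05,0,0,0,-1],[0,0,-0.05,0,0,0,-1],[0,0,0,0,0,0,-1]]}}

```text
t: 43.83
tcp_pos: [0.6043, 0.0075, 0.0679]
tcp_rot: [0.052, 0.693, 0.717, 0.054]
ft_force: [-0.3, -0.0, -0.8]
finger_gap: 0.0102
```

{"name": "play_rows", "arguments": {"plan": [[0,0,-0.04,0,0,0,-1],[0,0,0,0,0,0,-1]]}}

```text
t: 44.0
tcp_pos: [0.6047, 0.0075, 0.0666]
tcp_rot: [0.052, 0.693, 0.717, 0.054]
ft_force: [0.5, 0.1, -1.6]
finger_gap: 0.0099
```

{"name": "play_rows", "arguments": {"plan": [[0,0,0.06,0,0,0,-1],[-0.08,0,0,0,0,0,-1],[-0.06,0,0,0,0,0,-1],[0,0,0,0,0,0,-1]]}}

```text
t: 44.33
tcp_pos: [0.5979, 0.0076, 0.0689]
tcp_rot: [0.052, 0.693, 0.717, 0.054]
ft_force: [-0.6, -0.2, 0.0]
finger_gap: 0.0101
```

```bash
python3 go.py 591 7.2 69 2
```

```text
t 44.33 tcp [597.9   7.6  68.9] jaw 2.0 gap 10.1 F [-0.6 -0.2  0. ] j [-0.12  0.47 -0.45  0.5   0.02  1.42] zax [ 0.149  0.006 -0.989]
units shift [-0.17 -0.01  0.  ] rows>= 1
rz units 0.01 (deg 0.0)
```

{"name": "play_rows", "arguments": {"plan": [[-0.06,-0.01,0,0,0,0,-1],[-0.04,0,0,0,0,0,-1],[0,0,0,0,0,0,-1]]}}

```text
t: 44.58
tcp_pos: [0.5943, 0.0071, 0.0689]
tcp_rot: [0.052, 0.693, 0.717, 0.054]
ft_force: [-1.5, -0.0, -0.3]
finger_gap: 0.0098
```

{"name": "play_rows", "arguments": {"plan": [[-0.06,0,0,0,0,0,-1],[0,0,0,0,0,0,-1]]}}

```text
t: 44.75
tcp_pos: [0.592, 0.0071, 0.0689]
tcp_rot: [0.052, 0.693, 0.717, 0.054]
ft_force: [0.1, 0.6, -0.1]
finger_gap: 0.01
```

```bash
python3 go.py 591 7.2 69 2;  python3 - <<'E'
from meas import *
c=cap('scene','s20.png')
i=cv2.cvtColor(c['image'],cv2.COLOR_RGB2BGR)
cv2.imwrite('pics/s26.png',cv2.resize(i[180:290,260:380],None,fx=5.4,fy=5.4,interpolation=cv2.INTER_CUBIC))
E
```

```text
t 44.75 tcp [592.    7.1  68.9] jaw 2.0 gap 10.0 F [ 0.1  0.6 -0.1] j [-0.13  0.46 -0.46  0.5   0.02  1.41] zax [ 0.149  0.006 -0.989]
units shift [-0.03  0.    0.  ] rows>= 1
rz units 0.01 (deg 0.0)
```

View pics/s26.png

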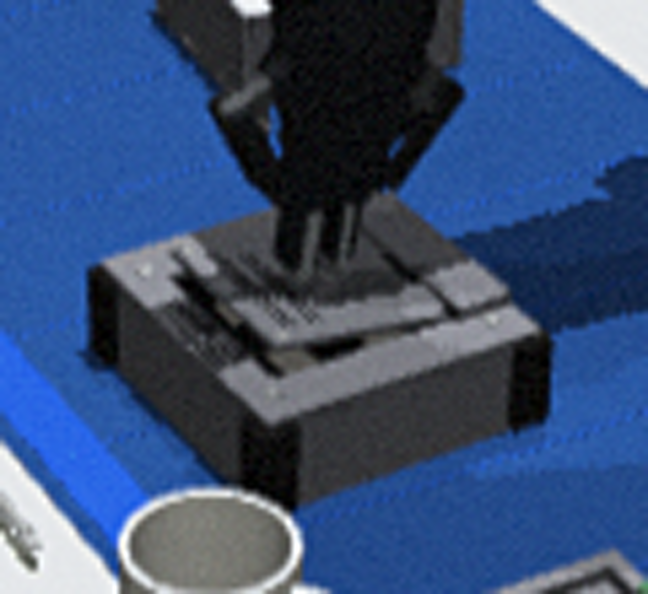

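{"name": "play_rows", "arguments": {"plan": [[-0.05,0,0,0,0,0,-1],[0,0,0,0,0,0,-1],[0,0,0,0,0,0,-1]]}}

```text
t: 45.05
tcp_pos: [0.5904, 0.0071, 0.069]
tcp_rot: [0.052, 0.693, 0.717, 0.054]
ft_force: [0.1, 0.4, -1.3]
finger_gap: 0.0097
```

{"name": "play_rows", "arguments": {"plan": [[0,0,-0.05,-0.015,0.4,0,-1],[0,0,-0.05,-0.015,0.4,0,-1],[0.01,0,-0.05,-0.015,0.4,0,-1],[0.01,0,-0.05,-0.015,0.4,0,-1],[0,0,0,0,0,0,-1]]}}

```text
t: 45.47
tcp_pos: [0.5923, 0.007, 0.0608]
tcp_rot: [0.013, 0.695, 0.719, 0.014]
ft_force: [0.8, 0.0, -1.4]
finger_gap: 0.0098
```

```bash
python3 go.py 591.3 7.2 58.5 2;  python3 - <<'E'
from meas import *
c=cap('scene','s20.png')
i=cv2.cvtColor(c['image'],cv2.COLOR_RGB2BGR)
cv2.imwrite('pics/s27.png',cv2.resize(i[180:290,260:380],None,fx=5.4,fy=5.4,interpolation=cv2.INTER_CUBIC))
E
```

```text
t 45.47 tcp [592.3   7.   60.8] jaw 2.0 gap 9.8 F [ 0.8  0.  -1.4] j [-0.12  0.54 -0.34  0.65  0.01  1.42] zax [ 0.038  0.001 -0.999]
units shift [-0.03  0.   -0.06] rows>= 1
rz units 0.00 (deg 0.0)
```

View pics/s27.png

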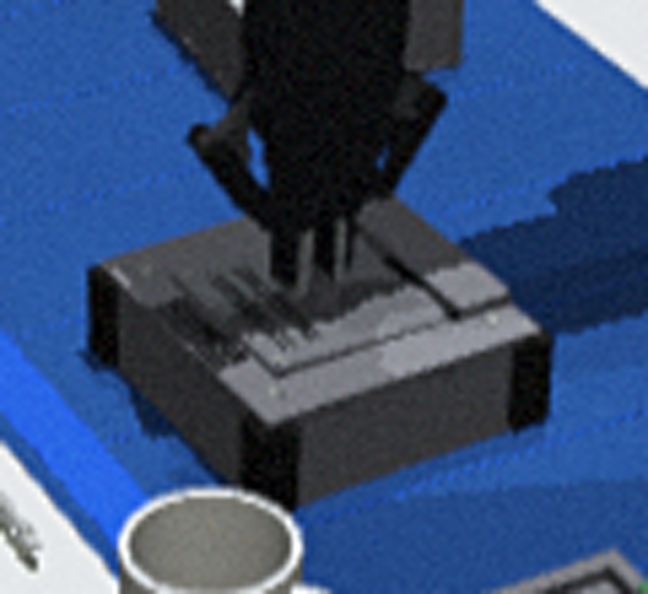

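{"name": "play_rows", "arguments": {"plan": [[-0.04,0,0,0,0,0,-1],[0,0,-0.03,0,0.3,0,-1],[0,0,-0.03,0,0.25,0,-1],[0,0,0,0,0,0,-1],[0,0,0,0,0,0,-1]]}}

```text
t: 45.93
tcp_pos: [0.5898, 0.007, 0.0588]
tcp_rot: [-0.0, 0.695, 0.719, 0.001]
ft_force: [-0.5, 0.0, 1.1]
finger_gap: 0.0097
```

```bash
python3 go.py 591.3 7.2 58.5 2
```

```text
t 45.93 tcp [589.8   7.   58.8] jaw 2.0 gap 9.7 F [-0.5  0.   1.1] j [-0.11  0.56 -0.3   0.71  0.    1.42] zax [ 0.001  0.001 -1.   ]
units shift [ 0.04  0.   -0.01] rows>= 1
rz units 0.01 (deg 0.0)
```

{"name": "play_rows", "arguments": {"plan": [[0,0,-0.02,0,0,0,-1],[0,0,0,0,0,0,-1]]}}

```text
t: 46.1
tcp_pos: [0.5898, 0.007, 0.0587]
tcp_rot: [-0.0, 0.695, 0.719, 0.001]
ft_force: [-1.7, 0.2, 6.6]
finger_gap: 0.01
```

{"name": "play_rows", "arguments": {"plan": [[0,0,0,0,0,0,-0.6],[0,0,0,0,0,0,-0.4],[0,0,0,0,0,0,-0.3],[0,0,0.3,0,0,0,-0.3],[0,0,0.8,0,0,0,-0.3]]}}

```text
t: 46.52
tcp_pos: [0.5861, 0.0074, 0.0979]
tcp_rot: [-0.004, 0.695, 0.719, -0.002]
ft_force: [-0.6, 0.6, 0.3]
finger_gap: 0.03
```

{"name": "play_rows", "arguments": {"plan": [[0,0,0.8,0,0,0,-0.3],[-0.6,0,0.6,0,0,0,-0.3],[-0.7,0,0.4,0,0,0,-0.3],[-0.7,0,0.4,0,0,0,-0.3],[-0.7,0,0,0,0,0,-0.3]]}}

```text
t: 46.93
tcp_pos: [0.4825, 0.0068, 0.1926]
tcp_rot: [0.002, 0.695, 0.719, 0.002]
ft_force: [1.6, -0.3, 0.9]
finger_gap: 0.0297
```

{"name": "play_rows", "arguments": {"plan": [[-0.7,0.6,0,0,0,0,-0.3],[-0.7,0.8,0,0,0,0,-0.3],[-0.3,0.8,0,0,0,0,-0.3],[0,0.8,0,0,0,0,-0.3],[0,0.5,0,0,0,0,-0.3]]}}

```text
t: 47.35
tcp_pos: [0.4132, 0.1486, 0.1901]
tcp_rot: [-0.001, 0.694, 0.72, 0.001]
ft_force: [0.0, -0.6, -0.5]
finger_gap: 0.0296
```

```bash
python3 go.py;  python3 - <<'E'
from meas import *
c=cap('scene','s28f.png')
i=cv2.cvtColor(c['image'],cv2.COLOR_RGB2BGR)
cv2.imwrite('pics/s28.png',cv2.resize(i[150:330,260:500],None,fx=3.3,fy=3.3,interpolation=cv2.INTER_CUBIC))
c=cap('top','t6.png')
E
```

```text
t 47.35 tcp [413.2 148.6 190.1] jaw 2.1 gap 29.6 F [ 0.  -0.6 -0.5] j [ 0.18  0.16 -0.53  0.88  0.    1.71] zax [ 0.001  0.002 -1.   ]
```

View pics/s28.png

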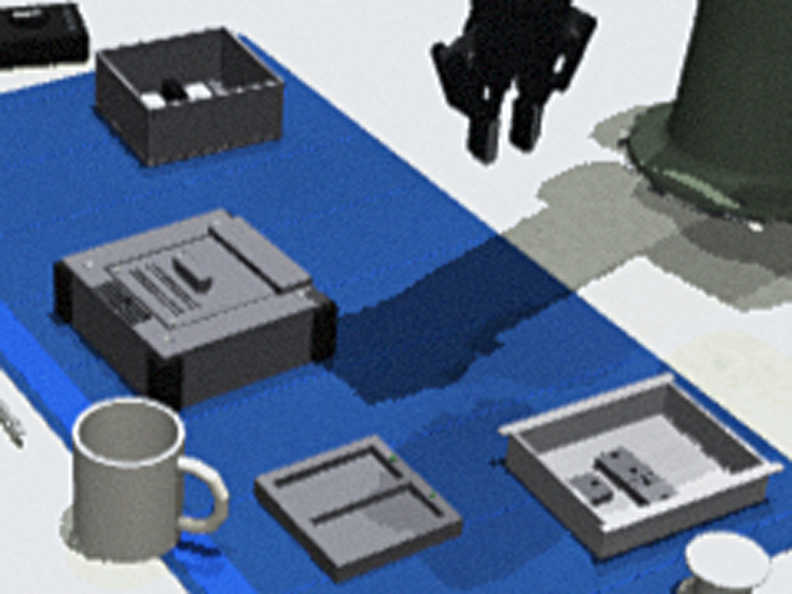

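View pics/t6.png

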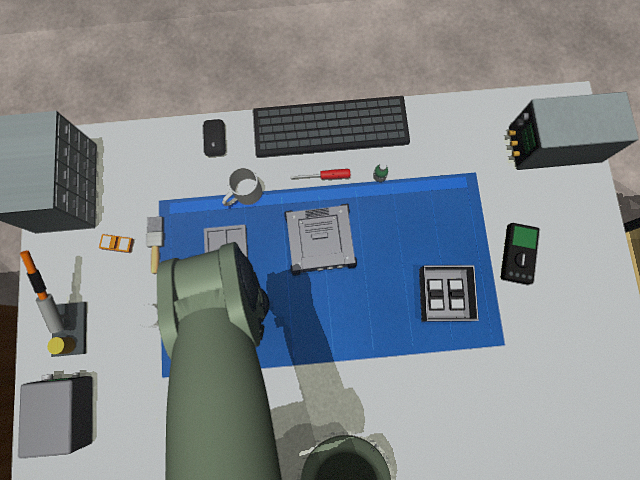

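Run:
```python
import cv2
i=cv2.imread('pics/t6.png');a=cv2.resize(i[198:280,280:362],None,fx=7,fy=7,interpolation=cv2.INTER_CUBIC)
cv2.imwrite('pics/t6z.png',a)
i=cv2.imread('pics/s28f.png');cv2.imwrite('pics/s28z.png',cv2.resize(i[205:275,270:370],None,fx=8,fy=8,interpolation=cv2.INTER_CUBIC))
```

```text
(no output)
```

View pics/t6z.png

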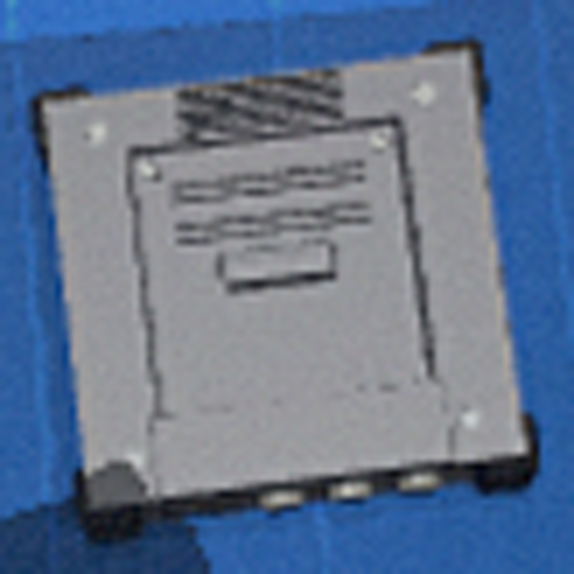

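View pics/s28z.png

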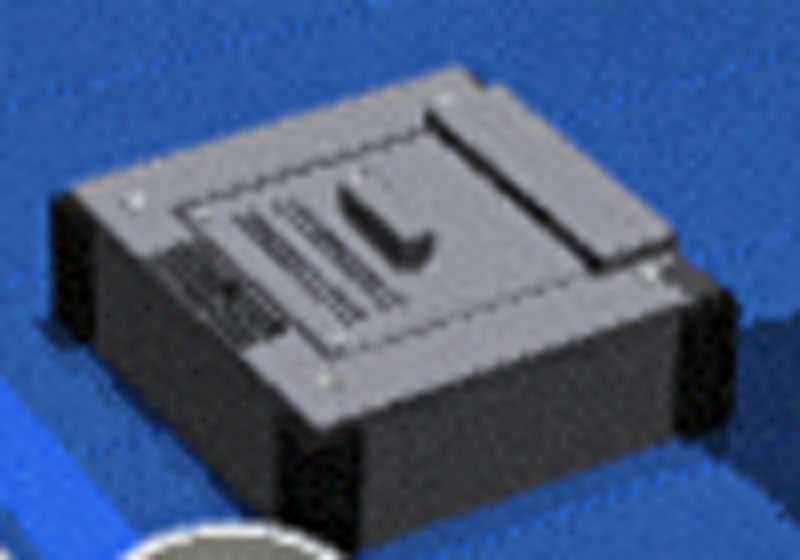

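Run:
```python
from meas import *
c=cap('top')
b=np.array([[(219+333)/2,(243+283)/2]])
uv=(b+.5)/7-.5+[280,198]
print(np.round(plane(c,uv,.066)*1000,1))
print(manip.observe()['ft_force'], manip.sign_off())
```

```text
[[590.2   8.8  66. ]]
the job is handed in; nothing more can be done
[ 0.0291494  -0.620883   -0.43944491] None
```

The battery change-over is done and handed in at about t = 47 s. `sign_off` reported no verdict.

- **Spacers:** I felt the bottom of the left bay (3.5 N) and then the right bay (11.4 N). A spacer lay in each; I took both out and put them in the tray. The loose spacer from the mat went in with them.
- **Packs:** I put one full-depth pack from the dock in each bay. Both were lowered to within about 0.5 mm of the expected home depth and let go there. Their labels put them within about 1.5 mm of the bay centres. I checked their depth only from the arm's height, not from a picture.
- **Slim packs:** Both are side by side in the deep bin. One had been knocked about 5 cm aside during the run, so I located it again before picking it up.
- **Cover:** I tilted it about 0.15 rad, slid its tabs under the lip and lowered it flat.

Last checks:
- **Cover fit:** It looks flush in both pictures, with an even gap all round. The bar measures at (590, 9) mm and the recorder centre at (591, 7) mm.
- **Bin and tray:** The top view shows two slim packs in the bin. The scene view shows three spacers in the tray.
- **Bystanders and arm:** The bystanders I could see had not moved, though the arm hid the solder reel in the last top view. The arm was clear of everything.
- **Failed checks:** None of the checks failed or disagreed.

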